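# Turn two paint tubes end for end in a sloping rack

## Robot

A 6-joint arm with a two-finger parallel gripper is mounted at the origin on a cart in front of the work surface, level with it; the furniture and walls round the work are solid. World frame = base frame: x ahead of the robot, y to its left, z up, the work surface at z = 0. Lengths are in mm, angles in rad, forces in N, time in s.
With the tool pointing down it reaches from about 350 to 875 mm from the base axis. Payload 4.2 kg.
Tool frame: the origin (TCP) lies at the very end of the fingers, on their centre line; the grasp point (between the pads) lies 19 mm behind it (arm.grip_point_offset is the distance from the TCP to the grasp point, in mm); z points along the fingers, y is the direction in which the jaws open and shut (so a half turn about z gives the same grasp; the last joint's range is limited). The gripper opens to 85 mm and grips with 20 to 120 N. Pads are 22 mm wide; open, the fingers measure 114 mm over their backs; the gripper's body (76 mm by 85 mm) begins 54 mm behind the grasp point. The pads swing forward as they close: fully open they stand 13 mm farther back than shut.
Start: joints at [1.598, 0.385, 0.008, 0, -1.194, -0.259], TCP at [143.55, 608.27, 231.312] pointing down, gripper open.
Joint ranges: [-3.14, 3.14], [-1.21, 2.06], [-1.07, 1.41], [-3.16, 2.05], [-2.99, -0.16], [-3.1, 3.1]. Speed limits (rad/s): [2.79, 2.79, 3.14, 3.14, 3.14, 3.14].

## Interface

Orientations are given as a unit quaternion [x, y, z, w].
In Python, from bench import arm gives the robot as it stands.
- The arm moves only by the tool drive_tool, never from a script. Its argument "steps" is a list of rows, each a list of 5 numbers: the shift along the tool's x, y, z in m, then the turn about the tool's z in degrees, then the finger opening in m, from 0 to 0.0854. A call has 1 to 20 rows; each row shifts and turns the commanded pose from where the row before left it, along the tool's axes as they then stand; what a row does not reach is not made up. A row lasts 1/10 s, in which the tool goes at most 50 mm and 8.59 degrees, less where a joint would pass 70% of its speed; a pose out of reach is approached as far as the arm can. A call is refused whole if a number of a shift passes 0.05 or a number of a turn 8.59, either way. A call with a gripper value outside its range is refused whole. The fingers move at their own pace and stop on an object; the grip force is fixed at half the most. Time passes only in rows, so rows that do not move let the fingers close. It gives the time, the measured TCP pose, the force and the opening at its end, in the units of the state.
- arm.read_state(): the state, without advancing time (a new reading comes with each control period).
- arm.get_image(name): name is "scene" or "top"; returns (picture, depth): 420x560x3 uint8, blue, green, red; 420x560 float32, mm along the optical axis (not along the pixel's ray), 0 where there is no reading.
- arm.camera_params(name): a dict with "K" (3x3 intrinsics, pixels), "world_to_cam" (4x4, takes a point from world to camera coordinates). Camera axes: x right, y up, looking along -z (the intrinsics and any distortion apply to the point x, -y, -z); pixel columns grow to the right and rows downward; lengths in mm; the calibration is good to about 2 mm. A picture is of the moment at which its call begins. camera_params takes no time and is no camera call.
- arm.job_done(): hands the job in, once; it reports no verdict.
The state is a dict: "clock": time; "joints": joint angles; "joint_vel": joint speeds; "joint_efforts": joint torques, N m; "position": TCP position; "ee_rot": TCP orientation; "contact_force": force on the tool from outside, world axes, zero at the start; "wrist_torque": the same for the moment, N m; "gripper_width": finger opening in mm.
Only numpy, scipy, OpenCV 4.12 (cv2) and the standard library are available. Lean on these libraries where they do the work, as an engineer would, in place of code of your own. Each camera call takes 0.05 s, during which the arm holds its last target.

## Task

The ochre and the crimson paint tube lie in the sloping rack the wrong way round, cap uphill. Turn each of them end for end and lay it gently back flat in its own lane with the cap pointing downhill, like the green one. Keep clear of the steel rail and its posts above the rack, and leave the green tube, the oil bottle and the glass jar where they are.

Things in the scene. Friction and masses are not known exactly. Their poses are not given: they have to be found in the camera images.
- rack: Wooden tube rack standing on the table (fixed), 235 x 315 x 216 mm overall with rail. Origin on the table under its middle; x points uphill (away from the robot), y along the lanes' row to the left, z up.
- deck: The rack's sloping plywood board with a dark non-slip rubber liner on which tubes do not slide, pitched 0.47 rad (27 degrees), low edge towards the robot. Origin in the middle of its upper face, 90 mm above the table; x points uphill along the board, y to the left across the lanes, z square off the board. Its width along y is 270 mm.
- lane_middle (a point): Middle of the middle lane, at the deck's origin. The three lanes run along the deck's x, centred at y = -84, 0 and +84 mm, 215 mm long between the lips. Dividers 16 mm wide and 14 mm high stand at y = +-42 and +-126 mm, but only near the ends (|x| from 57 to 108 mm): the middle is open for fingers. Each lane is 68 mm wide between dividers.
- lip_middle (a point): Top of the front (downhill) lip at mid-width: deck x = -112.5 mm. This lip is 10 mm thick and stands 14 mm above the board; the back (uphill) lip at x = +112.5 mm stands 10 mm.
- rod_middle (a point): Middle of the steel rod, 8 mm thick, that runs along y (-150 to +150 mm) above the uphill part of the lanes: deck x = +85 mm, 85 mm off the board. A tube lifted straight off the board strikes it after about 40 mm: bring the tube downhill first.
- rail: The fixed steel rod with its two wooden posts; must not be struck. Same frame as the rack. The upright posts (16 x 12 mm, 216 mm high) stand on the table beside the board at x = +37 mm, y = +-150 mm in the rack's frame.
- tube_ochre: Loose paint tube with ochre band and black cap, 168 mm long (along its y), 37 mm high (z), 49 mm wide (x) at the flat tail, narrower towards the cap, about 0.2 kg. Origin at the middle of its length on its underside; +y points to the cap, z up out of the upper side. It is gripped across its width (along x) near the middle, where it is about 45 mm wide. It starts in any one of the lanes with the cap uphill, its origin near the middle of the lane, up to 0.08 rad askew.
- tube_crimson: Loose paint tube with a crimson band, 153 mm long (along its y), 35 mm high (z), 46 mm wide (x) at the flat tail, about 0.15 kg. Frame as for the ochre tube: origin mid-length on its underside, +y to the cap. It too starts in any lane, cap uphill.
- tube_green: Bystander: loose paint tube with green band, 133 x 39 x 30 mm, lying in the remaining lane the right way round, cap downhill. Origin mid-length on its underside, +y to the cap.
- ochre_cap (a point): Middle of the ochre tube's cap, 75 mm from the tube's origin along its +y, 17 mm above its underside.
- crimson_cap (a point): Middle of the crimson tube's cap, 67 mm from the tube's origin along its +y, 16 mm above its underside.
- oil_bottle: Bystander: loose, easily toppled pale yellow bottle, 67 mm across, 193 mm tall, standing just beside the rack at its left or right end. Origin at the centre of its underside, z up.
- medium_jar: Bystander: loose small glass jar, 62 mm across, 74 mm tall, standing beside the other end of the rack. Origin at the centre of its underside, z up.

How it is judged:
By the outcome, as a careful person would: the job done as asked, in the order asked, and still so for the second after the job is handed in, with the robot touching nothing.
It also fails if it takes over 72 s, if anything falls off the work surface, if the arm or the gripper's body presses on something with over 40 N, if the wrist force passes 120 N, or if a joint passes its speed limit or range.

## Working session

There is one attempt and no reset: what is moved stays moved. The work goes in short steps, Python scripts to look and compute and a tool call to move; the robot and the scene stay as the last step left them, time stands still between calls to the robot, and variables do not carry over. Pictures are saved under pics/ and viewed, and the job is handed in when it is done.

Besides the shell and the picture viewer there is one more tool, called after "Request:" by a JSON object that holds its "name" and its "arguments". drive_tool: Moves the arm, as the interface text tells. Its arguments: {"type":"object","properties":{"steps":{"type":"array"}},"required":["steps"]}

```bash
mkdir -p pics; ls
python3 - <<'E'
from bench import arm
import cv2,numpy as np
print(arm.read_state())
for n in("scene","top"):
    im,d=arm.get_image(n); cv2.imwrite(f"pics/{n}0.png",im); np.savez(f"pics/{n}0.npz",im=im,d=d)
    print(n,arm.camera_params(n))
print(arm.grip_point_offset)
E
```

```text
pics
{'clock': 0.0, 'joints': array([ 1.59759096e+00,  3.85565533e-01,  6.64292816e-03, -5.34358807e-04,
       -1.19398454e+00, -2.58583918e-01]), 'joint_vel': array([4.74091422e-05, 2.38724789e-03, 5.18672471e-04, 9.02012518e-04,
       1.09474396e-03, 7.18622403e-05]), 'joint_efforts': array([ 7.37326009e-04, -3.92291737e+01,  1.88405496e+01,  4.18625861e+00,
       -4.63322445e-03,  5.93632663e-06]), 'position': array([143.42161174, 607.72913899, 230.21760169]), 'ee_rot': array([ 9.93279742e-01, -1.15733220e-01, -9.57221631e-05,  1.07999644e-03]), 'contact_force': array([ 0.08425595, -0.00833985, -0.1487351 ]), 'wrist_torque': array([ 0.01376586, -0.01339602,  0.00420954]), 'gripper_width': 85.0855754204085}
scene {'K': array([[382.12881528,   0.        , 279.66337999],
       [  0.        , 382.12881528, 212.01288124],
       [  0.        ,   0.        ,   1.        ]]), 'world_to_cam': array([[-6.14043756e-01, -7.89257626e-01,  4.76090664e-03,
         1.32033774e+02],
       [ 4.57021057e-01, -3.50632314e-01,  8.17428121e-01,
        -4.43129440e+02],
       [-6.43492050e-01,  5.04112468e-01,  5.76010938e-01,
        -4.67887110e+02],
       [ 0.00000000e+00,  0.00000000e+00,  0.00000000e+00,
         1.00000000e+00]])}
top {'K': array([[414.43389718,   0.        , 276.76103995],
       [  0.        , 414.43389718, 203.19719534],
       [  0.        ,   0.        ,   1.        ]]), 'world_to_cam': array([[-1.77871316e-02, -9.99840115e-01,  1.83373071e-03,
        -2.48672387e+02],
       [ 9.83056456e-01, -1.71538438e-02,  1.82498632e-01,
        -5.58146072e+02],
       [-1.82437997e-01,  5.04878799e-03,  9.83204397e-01,
        -8.78330163e+02],
       [ 0.00000000e+00,  0.00000000e+00,  0.00000000e+00,
         1.00000000e+00]])}
18.700000000000003
```

View pics/scene0.png

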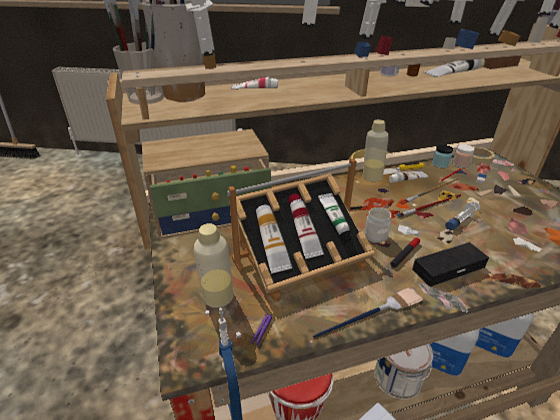

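View pics/top0.png

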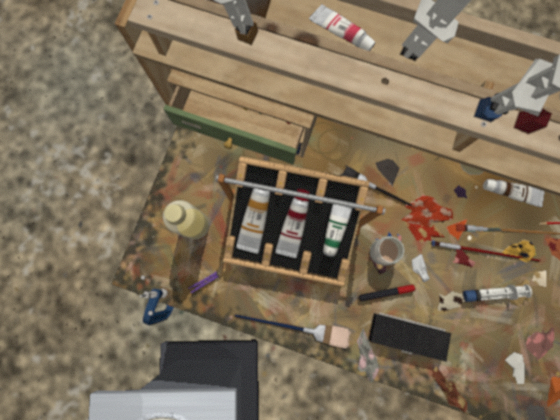

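The ochre tube lies left, the crimson in the middle and the green right, in the top view at about (252,220), (295,222) and (337,230). The bottle is at the left (182,218) and the jar at the right (385,252). Next I measure with depth.

```bash
cat > h.py <<'E'
import numpy as np,cv2
from bench import arm
def cloud(n,d):
    p=arm.camera_params(n);K=p["K"];T=p["world_to_cam"]
    v,u=np.mgrid[0:d.shape[0],0:d.shape[1]].astype(float)
    c=np.stack([(u-K[0,2])/K[0,0]*d,-(v-K[1,2])/K[1,1]*d,-d],-1)
    w=(c-T[:3,3])@T[:3,:3]
    w[d<=0]=np.nan
    return w
def proj(n,P):
    p=arm.camera_params(n);K=p["K"];T=p["world_to_cam"]
    c=np.atleast_2d(P)@T[:3,:3].T+T[:3,3]
    return np.stack([K[0,0]*c[:,0]/-c[:,2]+K[0,2],K[1,1]*-c[:,1]/-c[:,2]+K[1,2]],-1)
E
python3 - <<'E'
from h import *
import scipy.optimize as so
D={}
for n in("top","scene"):
    z=np.load(f"pics/{n}0.npz");w=cloud(n,z["d"]);im=z["im"].astype(int);D[n]=(w,im)
for uv in[(252,220),(295,222),(337,230),(182,218),(386,250),(270,300),(330,190),(245,163),(300,300),(228,181),(383,211)]:
    print(uv,D["top"][0][uv[1],uv[0]].round(1))
for n in D:
    w,im=D[n]
    R=(np.abs(w[...,0]-560)<150)&(np.abs(w[...,1]+290)<150)
    m=(im.max(-1)<50)&R&(w[...,2]>30)&(w[...,2]<160)
    P=w[m]; 
    # robust plane z=ax+by+c
    A=np.c_[P[:,:2]-[560,-290],np.ones(len(P))]
    f=so.least_squares(lambda q:A@q-P[:,2],[.5,0,90],loss="soft_l1",f_scale=2).x
    print(n,m.sum(),f,"slope",np.arctan(np.hypot(*f[:2])),"yaw",np.arctan2(f[1],f[0]),P.min(0),P.max(0))
E
```

```text
(252, 220) [ 508.  -206.   110.7]
(295, 222) [ 501.1 -295.   119. ]
(337, 230) [ 484.3 -382.5  108.2]
(182, 218) [504.  -76.2 181.5]
(386, 250) [ 446.4 -502.9   28.5]
(270, 300) [ 339.9 -239.4    0.6]
(330, 190) [ 565.5 -368.8  127.1]
(245, 163) [ 620.7 -194.5  147.3]
(300, 300) [ 338.7 -307.5    1.2]
(228, 181) [ 569.  -166.7  206.6]
(383, 211) [ 506.  -453.6  211.1]
top 5275 [ 4.94382685e-01 -1.10331862e-01  1.16990082e+02] slope 0.4688695137411182 yaw -0.2195728613458387 [ 410.09988061 -426.84518295   37.63237086] [ 680.67374209 -157.21703183  155.868433  ]
scene 4351 [ 4.95245377e-01 -1.08839138e-01  1.15977526e+02] slope 0.4692828585659804 yaw -0.21632910448114231 [ 410.05024674 -431.23883224   41.10359107] [ 708.20346924 -144.76725514  155.41825965]
```

Run:
```python
import cv2
for n,(a,b,c,d) in{"top":(130,140,420,300),"scene":(170,160,410,310)}.items():
    im=cv2.imread(f"pics/{n}0.png")[b:d,a:c]
    cv2.imwrite(f"pics/{n}0_crop.png",cv2.resize(im,None,fx=2.7 if n=="top" else 3.3,fy=2.7 if n=="top" else 3.3,interpolation=cv2.INTER_CUBIC))
```

```text
(no output)
```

View pics/top0_crop.png

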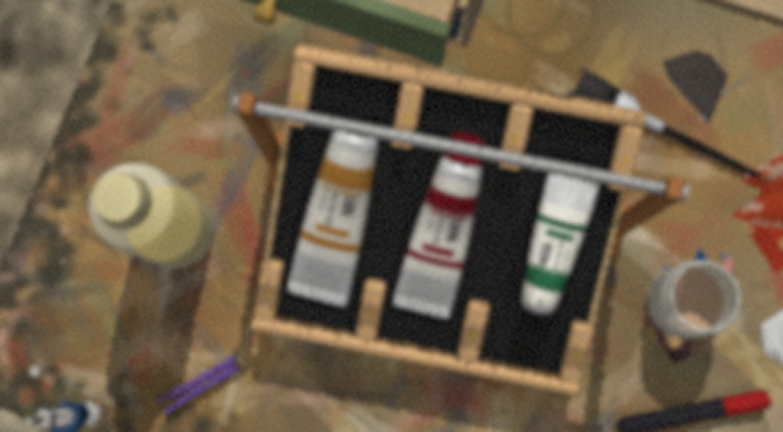

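View pics/scene0_crop.png

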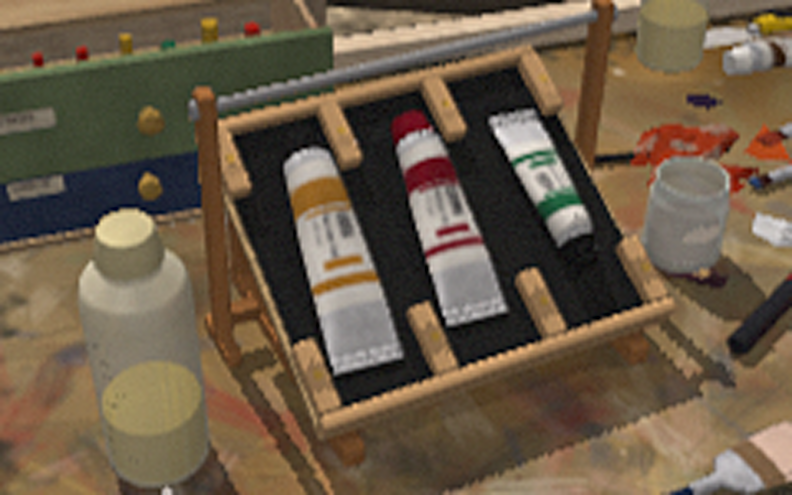

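```bash
cat >> h.py <<'E'
def deckframe(x,y,yaw,pitch=0.47,z0=90.):
    c,s=np.cos(yaw),np.sin(yaw);cp,sp=np.cos(pitch),np.sin(pitch)
    X=np.array([c*cp,s*cp,sp]);Y=np.array([-s,c,0]);Z=np.cross(X,Y)
    return np.stack([X,Y,Z],1),np.array([x,y,z0])
E
python3 - <<'E'
from h import *
import scipy.optimize as so
from scipy.ndimage import gaussian_filter,map_coordinates
D={}
for n in("top","scene"):
    z=np.load(f"pics/{n}0.npz");D[n]=(cloud(n,z["d"]),z["im"])
# model height map 1mm grid
gx=np.arange(-140,141);gy=np.arange(-150,151)
X,Y=np.meshgrid(gx,gy,indexing="ij")
H=np.zeros(X.shape)
H[(np.abs(np.abs(Y)-42)<=8)&(np.abs(X)>57)]=14
H[(np.abs(np.abs(Y)-126)<=8)&(np.abs(X)>57)]=14
H[(X<-107.5)]=14;H[X>107.5]=10
H=gaussian_filter(H,1.5)
def run(ns,p0):
    P=np.concatenate([D[n][0].reshape(-1,3) for n in ns])
    def res(p):
        R,o=deckframe(p[0],p[1],p[2],z0=p[3])
        q=(P-o)@R
        return q
    def cost(p):
        q=res(p)
        e=(np.abs(q[:,0])<116)&(np.abs(q[:,1])<132)&(q[:,2]>-8)&(q[:,2]<22)
        t=(np.abs((q[:,1]+126)%84-42)<28)&(np.abs(q[:,0])<100)  # lane interior excluded
        e&=~t
        h=map_coordinates(H,[q[e,0]+140,q[e,1]+150],order=1)
        return np.minimum(np.abs(q[e,2]-h),8).sum()/1+8*(N-e.sum())
    N=np.isfinite(P[:,0]).sum()
    r=so.minimize(cost,p0,method="Nelder-Mead",options=dict(initial_simplex=np.array(p0)+np.r_[np.zeros((1,4)),np.diag([6,6,.03,3])],maxiter=400))
    q=res(r.x);return r.x,r.fun
for ns in(["top"],["scene"],["top","scene"]):
    for p0 in([501,-302,-.218,90],[506,-298,-.21,91]): print(ns,*run(ns,p0))
E
```

```text
['top'] [ 5.04430737e+02 -2.91886391e+02 -2.17581633e-01  8.94353736e+01] 1836920.125921715
['top'] [ 5.04413016e+02 -2.91880936e+02 -2.17586579e-01  8.94708411e+01] 1836917.3151158076
['scene'] [ 5.06622107e+02 -2.91324306e+02 -2.20219704e-01  8.95694740e+01] 1845970.0719918062
['scene'] [ 5.06669080e+02 -2.91190341e+02 -2.20069944e-01  8.95586533e+01] 1845968.7858736874
['top', 'scene'] [ 5.05576173e+02 -2.91578791e+02 -2.19227352e-01  8.95507334e+01] 3684206.9860289264
['top', 'scene'] [ 5.05742781e+02 -2.91574504e+02 -2.19687952e-01  8.96658061e+01] 3684188.720259103
```

```bash
cat >> h.py <<'E'
DK=deckframe(505.5,-291.6,-0.2187,z0=89.6)
def d2w(P): return np.atleast_2d(P)@DK[0].T+DK[1]
def w2d(P): return (P-DK[1])@DK[0]
E
python3 - <<'E'
from h import *
L=[]
for y in(-126,-42,42,126):
    for s in(-1,1):
        for dy in (-8,8): L.append([(s*57,y+dy,14),(s*108,y+dy,14)])
L+=[[(-107.5,-134,14),(-107.5,134,14)],[(107.5,-134,10),(107.5,134,10)],[(85,-150,85),(85,150,85)]]
for n,(a,b,c,d,f) in{"top":(200,140,420,300,3.6),"scene":(170,160,410,310,3.3)}.items():
    im=cv2.resize(cv2.imread(f"pics/{n}0.png")[b:d,a:c],None,fx=f,fy=f,interpolation=cv2.INTER_CUBIC)
    for l in L:
        p=((proj(n,d2w(l))-[a,b]+.5)*f).astype(int)
        cv2.line(im,tuple(map(int,p[0])),tuple(map(int,p[1])),(0,255,255),1)
    cv2.imwrite(f"pics/{n}_ov.png",im)
E
```

```text
(no output)
```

View pics/top_ov.png

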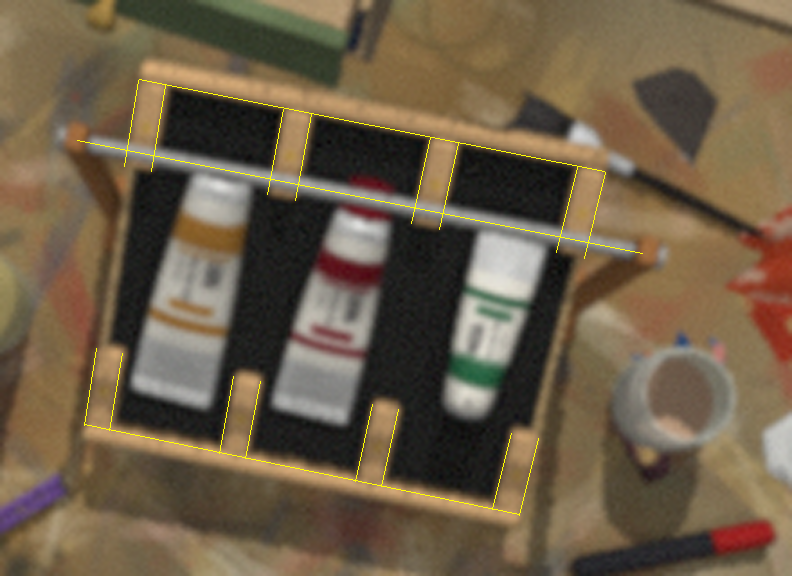

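View pics/scene_ov.png

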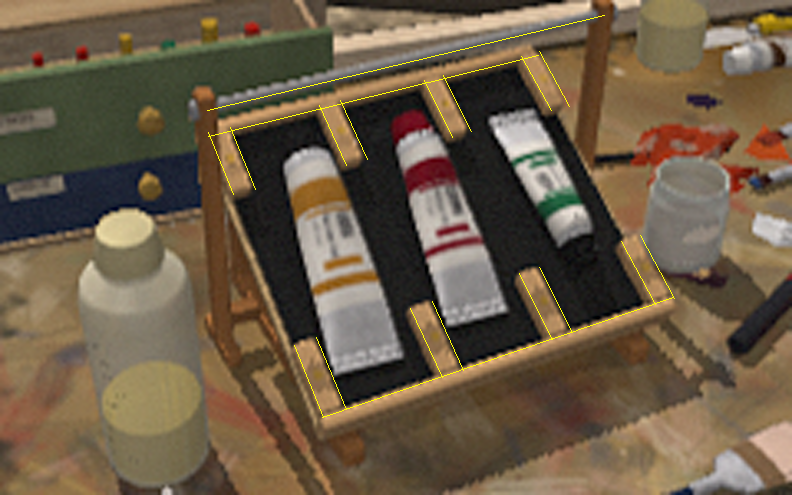

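```bash
cat > tubes.py <<'E'
from h import *
import sys
def tubes(tag,new=True):
    for n in("top","scene"):
        if new:
            im,d=arm.get_image(n);cv2.imwrite(f"pics/{n}{tag}.png",im);np.savez(f"pics/{n}{tag}.npz",im=im,d=d)
        z=np.load(f"pics/{n}{tag}.npz");w=cloud(n,z["d"]);q=w2d(w)
        for lane,y0 in(("L",84),("M",0),("R",-84)):
            m=(np.abs(q[...,1]-y0)<33)&(q[...,2]>7)&(q[...,2]<50)&(np.abs(q[...,0])<106)
            P=q[m]
            if len(P)<30: print(n,lane,"empty");continue
            x=P[:,0];ctr=[]
            for a in range(-90,91,15):
                s=P[np.abs(x-a)<7.5]
                if len(s)>8: lo,hi=np.percentile(s[:,1],[3,97]);ctr.append((a,(lo+hi)/2-y0,hi-lo,np.percentile(s[:,2],95)))
            ctr=np.array(ctr)
            f=np.polyfit(ctr[:,0],ctr[:,1],1)
            print(n,lane,len(P),"x %.1f..%.1f"%tuple(np.percentile(x,[.5,99.5])),"y at0 %.1f skew %.3f"%(f[1],f[0]))
            print("   ",[tuple(int(round(t)) for t in r) for r in ctr])
if __name__=="__main__": tubes(sys.argv[1],len(sys.argv)<3)
E
python3 tubes.py 0 old
```

```text
top L 1239 x -71.2..82.9 y at0 -2.4 skew -0.071
    [(-75, 7, 31, 9), (-60, 1, 43, 13), (-45, 0, 45, 18), (-30, -1, 44, 21), (-15, -2, 43, 24), (0, -3, 41, 28), (15, -4, 39, 31), (30, -5, 37, 35), (45, -6, 35, 37), (60, -8, 31, 38), (75, -8, 27, 33), (90, -5, 16, 29)]
top M 1060 x -68.8..75.8 y at0 -2.7 skew -0.051
    [(-60, -1, 39, 11), (-45, 0, 42, 15), (-30, -1, 41, 19), (-15, -2, 41, 22), (0, -2, 39, 24), (15, -3, 37, 29), (30, -4, 34, 34), (45, -5, 31, 36), (60, -6, 27, 33), (75, -7, 23, 30)]
top R 836 x -66.0..51.3 y at0 -5.5 skew -0.064
    [(-60, -2, 21, 27), (-45, -2, 23, 31), (-30, -4, 27, 31), (-15, -5, 30, 27), (0, -5, 32, 23), (15, -7, 34, 20), (30, -8, 35, 16), (45, -8, 32, 13)]
scene L 1188 x -86.4..90.7 y at0 -2.7 skew -0.040
    [(-75, -10, 47, 12), (-60, -4, 56, 12), (-45, 3, 44, 16), (-30, 2, 43, 20), (-15, 1, 42, 23), (0, 1, 40, 27), (15, 0, 38, 30), (30, -1, 35, 35), (45, -2, 33, 36), (60, -3, 30, 37), (75, -12, 42, 33), (90, -13, 40, 30)]
scene M 924 x -93.6..91.4 y at0 -1.7 skew -0.060
    [(-60, -8, 49, 12), (-45, 3, 42, 14), (-30, 2, 40, 18), (-15, 2, 39, 20), (0, 1, 38, 23), (15, 0, 36, 28), (30, 1, 31, 32), (45, -1, 29, 35), (60, -10, 43, 33), (75, -12, 42, 29)]
scene R 592 x -97.0..94.4 y at0 -2.9 skew 0.001
    [(-60, -11, 44, 25), (-45, 2, 21, 30), (-30, 0, 25, 30), (-15, -1, 28, 26), (0, -2, 30, 21), (15, -3, 32, 19), (30, -5, 34, 15), (45, -4, 32, 11)]
```

Request:
{"name": "drive_tool", "arguments": {"steps": [[0.028,0.025,-0.003,0,0.062],[0.028,0.025,-0.003,0,0.062],[0.028,0.025,-0.003,0,0.062],[0.028,0.025,-0.003,0,0.062],[0.028,0.025,-0.003,0,0.062],[0.028,0.025,-0.003,0,0.062],[0.028,0.025,-0.003,0,0.062],[0.028,0.025,-0.003,0,0.062],[0.028,0.025,-0.003,0,0.062],[0.028,0.025,-0.003,0,0.062]]}}

```text
clock: 1.1
position: [359.0, 299.1, 261.2]
ee_rot: [0.993, -0.116, -0.0, 0.0]
contact_force: [1.0, 0.5, -0.0]
gripper_width: 62.2
```

```bash
cat >> h.py <<'E'
def pose():
    s=arm.read_state();q=s["ee_rot"]
    from scipy.spatial.transform import Rotation as Ro
    R=Ro.from_quat(q).as_matrix();return s,R
def go(target,yaw=None):
    s,R=pose();p=s["position"];d=R.T@(np.array(target)-p)
    ps=np.arctan2(R[1,0],R[0,0])
    r=s["joints"]
    print("t %.2f pos %s yaw %.3f j %s w %.1f F %s"%(s["clock"],p.round(1),ps,r.round(2),s["gripper_width"],s["contact_force"].round(1)))
    print("   target",np.round(target,1),"tool delta mm",d.round(1),"" if yaw is None else "turn deg %.1f"%np.degrees(-((yaw-ps+np.pi)%(2*np.pi)-np.pi)))
E
python3 - <<'E'
from h import *
g=d2w([-20,84.4,0])[0]
go(g+[0,0,150],-.2187-.06); go(g+[0,0,6],-.2187-.06)
E
```

```text
t 1.10 pos [359.  299.1 261.2] yaw -0.232 j [ 1.04  0.09 -0.31 -0.   -1.17  0.3 ] w 62.2 F [ 1.   0.5 -0. ]
   target [ 506.4 -205.3  230.5] tool delta mm [259.2 457.1  30.7] turn deg 2.7
t 1.10 pos [359.  299.1 261.2] yaw -0.232 j [ 1.04  0.09 -0.31 -0.   -1.17  0.3 ] w 62.2 F [ 1.   0.5 -0. ]
   target [ 506.4 -205.3   86.5] tool delta mm [259.3 457.1 174.7] turn deg 2.7
```

Request:
{"name": "drive_tool", "arguments": {"steps": [[0.0216,0.038,0,0.2,0.062],[0.0216,0.038,0,0.2,0.062],[0.0216,0.038,0,0.2,0.062],[0.0216,0.038,0,0.2,0.062],[0.0216,0.038,0,0.2,0.062],[0.0216,0.038,0,0.2,0.062],[0.0216,0.038,0,0.2,0.062],[0.0216,0.038,0,0.2,0.062],[0.0216,0.038,0,0.2,0.062],[0.0216,0.038,0,0.2,0.062],[0.0216,0.038,0.005,0.2,0.062],[0.0216,0.038,0.025,0.2,0.062],[0,0,0,0,0.062]]}}

```text
clock: 2.4
position: [494.8, -208.4, 226.9]
ee_rot: [0.99, -0.14, -0.004, -0.0]
contact_force: [0.4, 0.7, -1.2]
gripper_width: 61.7
```

Run:
```python
from h import *
g=d2w([-20,84.4,0])[0]
go(g+[0,0,6],-.2187-.06)
for n in("top","scene"):
    im,d=arm.get_image(n);cv2.imwrite(f"pics/{n}1.png",cv2.resize(im[120:320,150:430],None,fx=2.5,fy=2.5,interpolation=cv2.INTER_CUBIC))
```

```text
t 2.40 pos [ 494.8 -208.4  226.9] yaw -0.280 j [-0.1   0.24 -0.21 -0.   -1.13  1.39] w 61.7 F [ 0.4  0.7 -1.2]
   target [ 506.4 -205.3   86.5] tool delta mm [ 11.4  -6.2 140.3] turn deg -0.1
```

View pics/scene1.png

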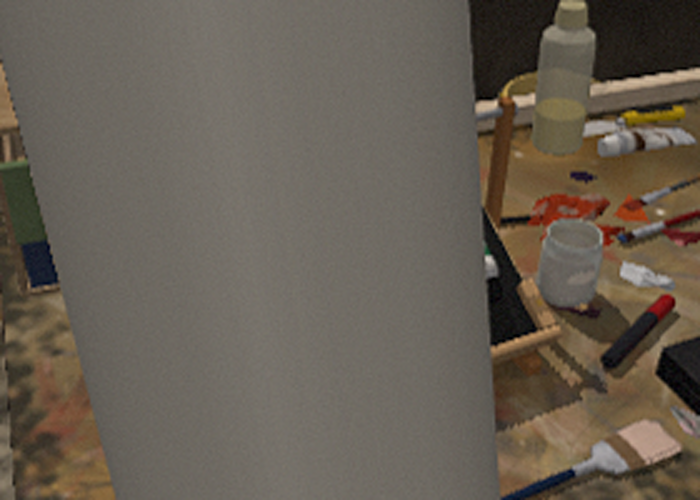

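View pics/top1.png

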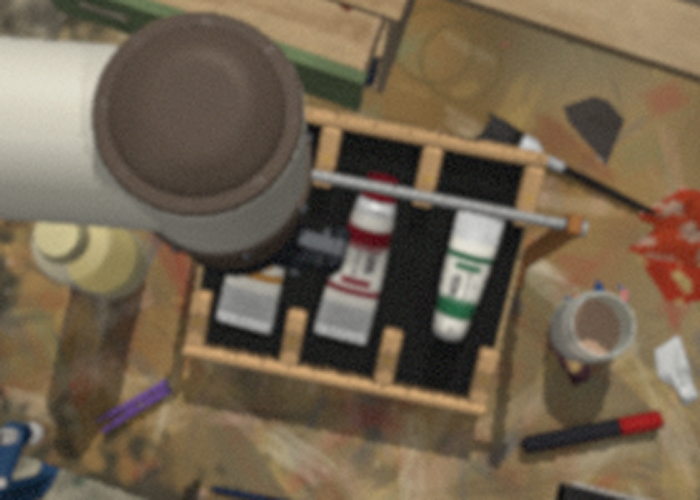

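Request:
{"name": "drive_tool", "arguments": {"steps": [[0.0114,-0.006,0.01,0,0.062],[0,0,0.018,0,0.062],[0,0,0.02,0,0.062],[0,0,0.02,0,0.062],[0,0,0.02,0,0.062],[0,0,0.017,0,0.062],[0,0,0.008,0,0.062],[0,0,0.006,0,0.062],[0,0,0.005,0,0.062],[0,0,0,0,0.062]]}}

```text
clock: 3.5
position: [509.1, -202.1, 107.4]
ee_rot: [0.991, -0.136, 0.0, -0.0]
contact_force: [-0.9, -0.0, -0.0]
gripper_width: 62.2
```

Run:
```python
from h import *
g=d2w([-20,84.4,0])[0]
go(g+[0,0,6],-.2187-.06)
```

```text
t 3.50 pos [ 509.1 -202.1  107.4] yaw -0.273 j [-0.08  0.38 -0.35 -0.   -0.84  1.38] w 62.2 F [-0.9 -0.  -0. ]
   target [ 506.4 -205.3   86.5] tool delta mm [-1.7  3.9 20.9] turn deg 0.3
```

Request:
{"name": "drive_tool", "arguments": {"steps": [[-0.0017,0.0039,0.004,0.3,0.062],[0,0,0.005,0,0.062],[0,0,0.004,0,0.062],[0,0,0.004,0,0.062],[0,0,0.003,0,0.062],[0,0,0,0,0.062],[0,0,0,0,0.062]]}}

```text
clock: 4.2
position: [506.4, -205.7, 87.5]
ee_rot: [0.99, -0.139, -0.0, 0.0]
contact_force: [-0.4, -0.1, -0.0]
gripper_width: 61.7
```

Run:
```python
from h import *
g=d2w([-20,84.4,0])[0]
go(g+[0,0,6],-.2187-.06)
```

```text
t 4.20 pos [ 506.4 -205.7   87.5] yaw -0.279 j [-0.09  0.4  -0.37  0.   -0.8   1.38] w 61.7 F [-0.4 -0.1 -0. ]
   target [ 506.4 -205.3   86.5] tool delta mm [-0.1 -0.4  0.9] turn deg -0.0
```

Request:
{"name": "drive_tool", "arguments": {"steps": [[0,0,0,0,0.05],[0,0,0,0,0.044],[0,0,0,0,0.03],[0,0,0,0,0.03],[0,0,0,0,0.03],[0,0,0,0,0.03]]}}

```text
clock: 4.8
position: [506.2, -206.2, 88.4]
ee_rot: [0.99, -0.139, 0.0, 0.0]
contact_force: [-2.2, -1.6, 5.5]
gripper_width: 41.1
```

Request:
{"name": "drive_tool", "arguments": {"steps": [[-0.0027,0,-0.0054,0,0.03],[-0.0027,0,-0.0053,0,0.03],[-0.006,0,0.003,-1.2,0.03],[-0.006,0,0.003,-1.2,0.03],[-0.0058,0,0.0031,-1.0,0.03],[0.0018,0,0.0035,0,0.03],[0.0018,0,0.0036,0,0.03],[0.0018,0,0.0036,0,0.03],[0,0,0,0,0.03],[0,0,0,0,0.03]]}}

```text
clock: 5.8
position: [488.8, -200.8, 79.3]
ee_rot: [0.994, -0.109, -0.001, 0.0]
contact_force: [-4.3, 2.6, 7.8]
gripper_width: 41.2
```

Run:
```python
from h import *
g=d2w([-40,84.4,0])[0]
go(g+[0,0,6],-.2187); s,R=pose(); print(w2d(s["position"]))
```

```text
t 5.80 pos [ 488.8 -200.8   79.3] yaw -0.219 j [-0.08  0.39 -0.42  0.   -0.76  1.43] w 41.2 F [-4.3  2.6  7.8]
   target [ 489.  -201.5   77.5] tool delta mm [0.4 0.6 1.8] turn deg -0.0
[-36.75694252  85.02027289   7.15021174]
```

Request:
{"name": "drive_tool", "arguments": {"steps": [[0,0,0,0,0.05],[0,0,0,0,0.062],[0,0,0,0,0.062],[0.006,0,-0.003,0,0.062],[0.006,0,-0.003,0,0.062],[0.006,0,-0.003,0,0.062],[0,0,0,0,0.062],[0,0,0,0,0.062]]}}

```text
clock: 6.6
position: [506.8, -204.8, 87.3]
ee_rot: [0.994, -0.11, -0.0, -0.0]
contact_force: [0.4, 0.7, -0.1]
gripper_width: 62.0
```

Run:
```python
from h import *
g=d2w([-19,84.4,0])[0]
go(g+[0,0,6.5],-.2187); s,R=pose(); print(w2d(s["position"]))
```

```text
t 6.60 pos [ 506.8 -204.8   87.3] yaw -0.220 j [-0.09  0.4  -0.37 -0.   -0.8   1.44] w 62.0 F [ 0.4  0.7 -0.1]
   target [ 507.3 -205.5   87.5] tool delta mm [ 0.6  0.6 -0.2] turn deg -0.1
[-16.65780875  85.03887907   5.9261473 ]
```

Request:
{"name": "drive_tool", "arguments": {"steps": [[0,0,0,0,0.05],[0,0,0,0,0.044],[0,0,0,0,0.03],[0,0,0,0,0.03],[0,0,0,0,0.03],[-0.0027,0,-0.0054,0,0.03],[-0.0054,0,-0.0106,0,0.03],[-0.0081,0,-0.0106,0,0.03],[-0.02,0,-0.01,0,0.03],[-0.03,0,-0.005,0,0.03],[-0.03,0,-0.01,0,0.03],[-0.02,0,-0.03,0,0.03],[0,0,-0.04,0,0.03],[0,0,-0.04,0,0.03],[0,0,-0.03,0,0.03],[0,0,0,0,0.03]]}}

```text
clock: 8.2
position: [395.0, -180.0, 284.4]
ee_rot: [0.994, -0.109, 0.006, 0.0]
contact_force: [1.2, -0.3, -2.6]
gripper_width: 39.1
```

Run:
```python
from h import *
s,R=pose();go(s["position"]); print(w2d(s["position"]))
for n in("top","scene"):
    im,d=arm.get_image(n);np.savez(f"pics/{n}2.npz",im=im,d=d);cv2.imwrite(f"pics/{n}2.png",im)
```

```text
t 8.20 pos [ 395.  -180.   284.4] yaw -0.219 j [-0.05  0.01 -0.34  0.   -1.21  1.4 ] w 39.1 F [ 1.2 -0.3 -2.6]
   target [ 395.  -180.   284.4] tool delta mm [0. 0. 0.] 
[-29.54757335  85.00753258 233.54773938]
```

View pics/scene2.png

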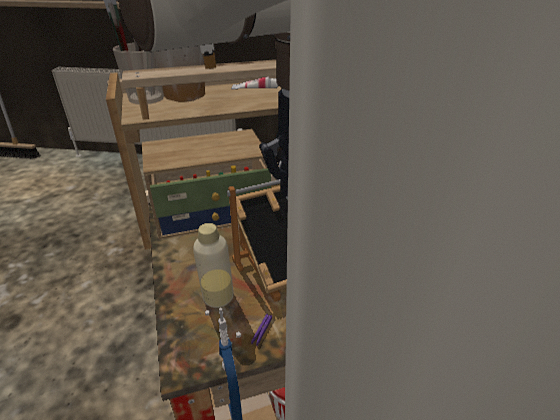

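View pics/top2.png

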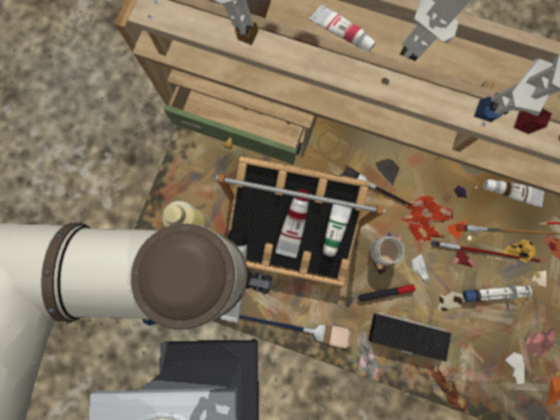

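Request:
{"name": "drive_tool", "arguments": {"steps": [[0,0,0,8.57,0.03],[0,0,0,8.57,0.03],[0,0,0,8.57,0.03],[0,0,0,8.57,0.03],[0,0,0,8.57,0.03],[0,0,0,8.57,0.03],[0,0,0,8.57,0.03],[0,0,0,8.57,0.03],[0,0,0,8.57,0.03],[0,0,0,8.57,0.03],[0,0,0,8.57,0.03],[0,0,0,8.57,0.03],[0,0,0,8.57,0.03],[0,0,0,8.57,0.03],[0,0,0,8.57,0.03],[0,0,0,8.57,0.03],[0,0,0,8.57,0.03],[0,0,0,8.57,0.03],[0,0,0,8.57,0.03],[0,0,0,8.57,0.03]]}}

```text
clock: 10.3
position: [391.9, -179.2, 277.1]
ee_rot: [0.038, 0.999, 0.0, -0.002]
contact_force: [-0.5, -0.2, -2.3]
gripper_width: 39.3
```

Request:
{"name": "drive_tool", "arguments": {"steps": [[0,0,0,8.57,0.03],[0,0,0,0,0.03],[0,0,0,0,0.03]]}}

```text
clock: 10.6
position: [392.5, -179.3, 277.9]
ee_rot: [0.108, 0.994, 0.0, -0.001]
contact_force: [-0.4, 0.1, -2.0]
gripper_width: 38.7
```

```bash
cat >> h.py <<'E'
def place_pts(o,g,L2,lane,zc,off=11.):
    """pivot point path in deck frame -> TCP world. tail at deck x=o+L2, grip at tube +g (cap side, downhill), zc axis height at grip, off: TCP below pivot vertically"""
    out=[]
    r=L2+g
    for a in np.radians([62,54,45,36,27,18,9,0]):
        # tube underside angle a to deck; axis point: along r, perpendicular zc
        x=o+L2-r*np.cos(a)+zc*np.sin(a); z=r*np.sin(a)+zc*np.cos(a)
        out.append((np.degrees(a),d2w([x,lane,z])[0]-[0,0,off]))
    return out
E
python3 - <<'E'
from h import *
s,R=pose();go(s["position"],-.2187+np.pi)
# final TCP deck
for a,p in place_pts(-16,3,84,84,13,8):
    print(int(a),p.round(1), (R.T@(p-s["position"])).round(1), w2d(p).round(1))
E
```

```text
t 10.60 pos [ 392.5 -179.3  277.9] yaw 2.926 j [-0.05  0.01 -0.35 -0.   -1.21 -1.74] w 38.7 F [-0.4  0.1 -2. ]
   target [ 392.5 -179.3  277.9] tool delta mm [0. 0. 0.] turn deg 0.2
62 [ 520.7 -208.9  173. ] [-131.8   -1.4  104.5] [35.  84.  75.8]
54 [ 513.1 -207.2  163.6] [-124.    -1.4  114. ] [23.8 84.  70.9]
45 [ 506.1 -205.7  151.7] [-116.9   -1.4  125.9] [12.1 84.  63.6]
36 [ 501.  -204.6  138.9] [-111.7   -1.4  138.7] [ 1.6 84.  54.5]
27 [ 498.  -203.9  125.5] [-108.7   -1.4  152.1] [-7.2 84.  43.9]
18 [ 497.  -203.7  111.7] [-107.7   -1.4  165.9] [-14.3  84.   32.1]
9 [ 498.2 -203.9   98. ] [-108.9   -1.4  179.6] [-19.5  84.   19.3]
0 [ 501.4 -204.6   84.6] [-112.3   -1.4  193. ] [-22.6  84.    5.9]
```

Request:
{"name": "drive_tool", "arguments": {"steps": [[0,-0.0014,0.01,0.2,0.03],[0,0,0.02,0,0.03],[0,0,0.024,0,0.03],[0,0,0.02,0,0.03],[0,0,0.018,0,0.03],[-0.008,0,0.01,0,0.03],[-0.016,0,0,0,0.03],[-0.022,0,0,0,0.03],[-0.022,0,0,0,0.03],[-0.022,0,0,0,0.03],[-0.018,0,0,0,0.03],[-0.01,0,0,0,0.03],[-0.004,0,0,0,0.03],[0,0,0,0,0.03]]}}

```text
clock: 12.0
position: [512.0, -207.8, 176.6]
ee_rot: [0.111, 0.994, 0.0, -0.0]
contact_force: [-0.3, -0.1, -1.9]
gripper_width: 38.7
```

Run:
```python
from h import *
s,R=pose();go(s["position"],-.2187+np.pi)
for a,p in place_pts(-16,3,84,84,13,8):
    print(int(a),p.round(1), (R.T@(p-s["position"])).round(1))
for n in("top","scene"):
    im,d=arm.get_image(n);np.savez(f"pics/{n}3.npz",im=im,d=d);cv2.imwrite(f"pics/{n}3.png",im)
```

```text
t 12.00 pos [ 512.  -207.8  176.6] yaw 2.919 j [-0.09  0.31 -0.25 -0.   -1.01 -1.7 ] w 38.7 F [-0.3 -0.1 -1.9]
   target [ 512.  -207.8  176.6] tool delta mm [0. 0. 0.] turn deg -0.2
62 [ 520.7 -208.9  173. ] [-8.8  0.8  3.5]
54 [ 513.1 -207.2  163.6] [-1.   0.8 13. ]
45 [ 506.1 -205.7  151.7] [ 6.2  0.8 24.8]
36 [ 501.  -204.6  138.9] [11.3  0.8 37.6]
27 [ 498.  -203.9  125.5] [14.5  0.8 51.1]
18 [ 497.  -203.7  111.7] [15.4  0.7 64.8]
9 [ 498.2 -203.9   98. ] [14.2  0.8 78.6]
0 [ 501.4 -204.6   84.6] [10.9  0.8 92. ]
```

View pics/top3.png

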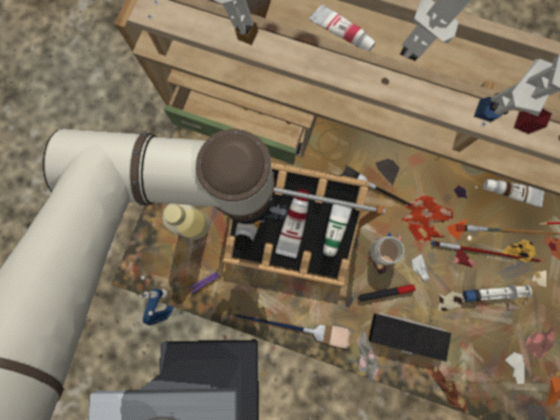

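View pics/scene3.png

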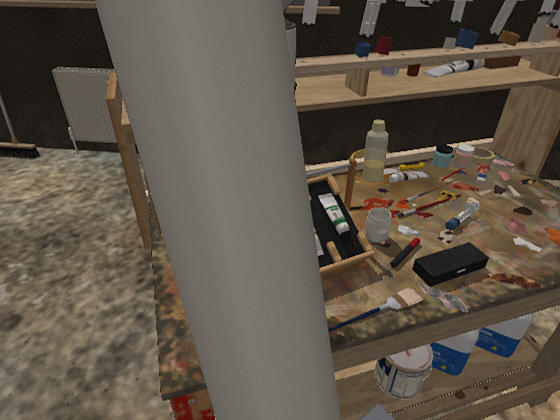

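Run:
```python
from h import *
z=np.load("pics/top3.npz");im=z["im"];w=cloud("top",z["d"])
cv2.imwrite("pics/t3c.png",cv2.resize(im[190:280,215:305],None,fx=6.5,fy=6.5,interpolation=cv2.INTER_CUBIC))
q=w2d(w)
for v in range(214,262,4):
    print(v,[tuple(q[v,u].round().astype(int)) for u in (242,246,250)])
```

```text
214 [(np.int64(111), np.int64(70), np.int64(337)), (np.int64(110), np.int64(66), np.int64(331)), (np.int64(111), np.int64(60), np.int64(331))]
218 [(np.int64(90), np.int64(74), np.int64(294)), (np.int64(91), np.int64(69), np.int64(292)), (np.int64(89), np.int64(64), np.int64(282))]
222 [(np.int64(65), np.int64(79), np.int64(240)), (np.int64(67), np.int64(73), np.int64(242)), (np.int64(66), np.int64(68), np.int64(236))]
226 [(np.int64(20), np.int64(90), np.int64(140)), (np.int64(22), np.int64(83), np.int64(140)), (np.int64(22), np.int64(76), np.int64(136))]
230 [(np.int64(15), np.int64(88), np.int64(146)), (np.int64(18), np.int64(81), np.int64(148)), (np.int64(17), np.int64(74), np.int64(142))]
234 [(np.int64(10), np.int64(86), np.int64(151)), (np.int64(11), np.int64(79), np.int64(150)), (np.int64(11), np.int64(73), np.int64(146))]
238 [(np.int64(4), np.int64(85), np.int64(155)), (np.int64(5), np.int64(78), np.int64(153)), (np.int64(5), np.int64(71), np.int64(150))]
242 [(np.int64(-1), np.int64(83), np.int64(161)), (np.int64(-1), np.int64(76), np.int64(157)), (np.int64(-3), np.int64(70), np.int64(149))]
246 [(np.int64(-10), np.int64(82), np.int64(158)), (np.int64(-6), np.int64(74), np.int64(162)), (np.int64(-74), np.int64(81), np.int64(1))]
250 [(np.int64(-21), np.int64(81), np.int64(150)), (np.int64(-19), np.int64(74), np.int64(152)), (np.int64(-84), np.int64(80), np.int64(-1))]
254 [(np.int64(-97), np.int64(95), np.int64(0)), (np.int64(-96), np.int64(87), np.int64(-2)), (np.int64(-94), np.int64(78), np.int64(-2))]
258 [(np.int64(-105), np.int64(94), np.int64(3)), (np.int64(-104), np.int64(85), np.int64(1)), (np.int64(-102), np.int64(76), np.int64(0))]
```

View pics/t3c.png

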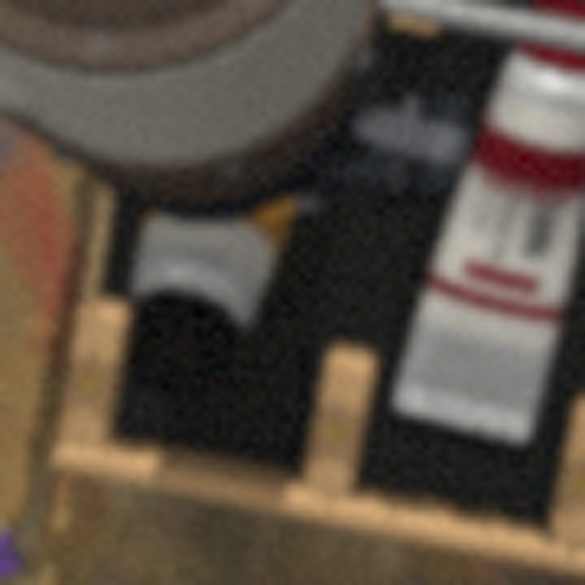

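Request:
{"name": "drive_tool", "arguments": {"steps": [[-0.0005,0.0008,0.006,-0.2,0.03],[-0.0005,0,0.007,0,0.03],[0.0035,0,0.006,0,0.03],[0.0035,0,0.006,0,0.03],[0.0027,0,0.0064,0,0.03],[0.0025,0,0.0064,0,0.03],[0,0,0,0,0.03]]}}

```text
clock: 12.8
position: [499.1, -204.5, 138.1]
ee_rot: [0.11, 0.994, 0.0, -0.002]
contact_force: [-6.2, -0.3, 3.8]
gripper_width: 39.2
```

Run:
```python
from h import *
s,R=pose();go(s["position"],-.2187+np.pi);print(s["wrist_torque"])
for a,p in place_pts(-16,3,84,84,13,8):
    print(int(a),p.round(1), (R.T@(p-s["position"])).round(1))
im,d=arm.get_image("top");np.savez("pics/top4.npz",im=im,d=d)
cv2.imwrite("pics/t4c.png",cv2.resize(im[190:280,215:305],None,fx=6.5,fy=6.5,interpolation=cv2.INTER_CUBIC))
```

```text
t 12.80 pos [ 499.1 -204.5  138.1] yaw 2.922 j [-0.09  0.33 -0.33 -0.   -0.91 -1.7 ] w 39.2 F [-6.2 -0.3  3.8]
   target [ 499.1 -204.5  138.1] tool delta mm [0. 0. 0.] turn deg -0.1
[-0.13930532  1.25263843 -0.099299  ]
62 [ 520.7 -208.9  173. ] [-21.9   0.4 -35. ]
54 [ 513.1 -207.2  163.6] [-14.1   0.4 -25.5]
45 [ 506.1 -205.7  151.7] [ -7.    0.3 -13.7]
36 [ 501.  -204.6  138.9] [-1.9  0.3 -0.9]
27 [ 498.  -203.9  125.5] [ 1.2  0.3 12.6]
18 [ 497.  -203.7  111.7] [ 2.1  0.4 26.4]
9 [ 498.2 -203.9   98. ] [ 0.8  0.4 40.1]
0 [ 501.4 -204.6   84.6] [-2.6  0.4 53.5]
```

View pics/t4c.png

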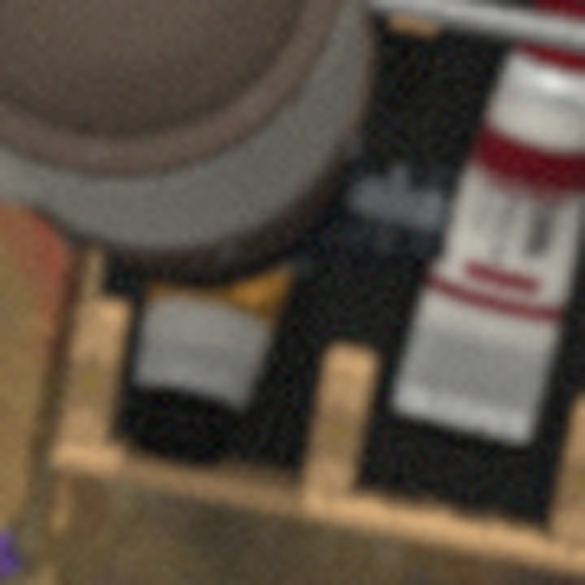

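Request:
{"name": "drive_tool", "arguments": {"steps": [[0.0006,0.0003,0.006,-0.1,0.03],[0.0006,0,0.0066,0,0.03],[0.0005,0,0.007,0,0.03],[0.0004,0,0.007,0,0.03],[-0.0006,0,0.007,0,0.03],[-0.0007,0,0.0065,0,0.03],[0,0,0,0,0.03]]}}

```text
clock: 13.55
position: [497.3, -203.5, 96.7]
ee_rot: [0.109, 0.994, 0.001, -0.004]
contact_force: [-4.6, 1.9, -0.6]
gripper_width: 38.7
```

Run:
```python
from h import *
s,R=pose();go(s["position"],-.2187+np.pi);print(s["wrist_torque"])
for a,p in place_pts(-16,3,84,84,13,8)[-3:]:
    print(int(a),p.round(1), (R.T@(p-s["position"])).round(1))
im,d=arm.get_image("top");np.savez("pics/top5.npz",im=im,d=d)
cv2.imwrite("pics/t5c.png",cv2.resize(im[190:280,215:305],None,fx=6.5,fy=6.5,interpolation=cv2.INTER_CUBIC))
q=w2d(cloud("top",d))
for v in range(228,262,3): print(v,q[v,244].round(),q[v,248].round())
```

```text
t 13.55 pos [ 497.3 -203.5   96.7] yaw 2.923 j [-0.09  0.38 -0.38 -0.   -0.82 -1.7 ] w 38.7 F [-4.6  1.9 -0.6]
   target [ 497.3 -203.5   96.7] tool delta mm [0. 0. 0.] turn deg -0.0
[ 0.1811325   1.16725414 -0.15117094]
18 [ 497.  -203.7  111.7] [  0.3  -0.2 -15. ]
9 [ 498.2 -203.9   98. ] [-0.9 -0.2 -1.3]
0 [ 501.4 -204.6   84.6] [-4.4 -0.2 12.1]
228 [ 78.  68. 300.] [ 77.  64. 293.]
231 [ 64.  71. 273.] [ 62.  66. 265.]
234 [ 54.  71. 261.] [ 40.  69. 221.]
237 [ 11.  80. 167.] [ 13.  73. 168.]
240 [-44.  91.  47.] [-42.  83.  47.]
243 [-50.  90.  47.] [-49.  82.  46.]
246 [-55.  89.  52.] [-55.  81.  48.]
249 [-62.  88.  50.] [-60.  80.  50.]
252 [-68.  87.  52.] [-66.  79.  51.]
255 [-76.  86.  48.] [-74.  78.  50.]
258 [-83.  85.  49.] [-82.  77.  46.]
261 [-89.  84.  49.] [-89.  76.  46.]
```

View pics/t5c.png

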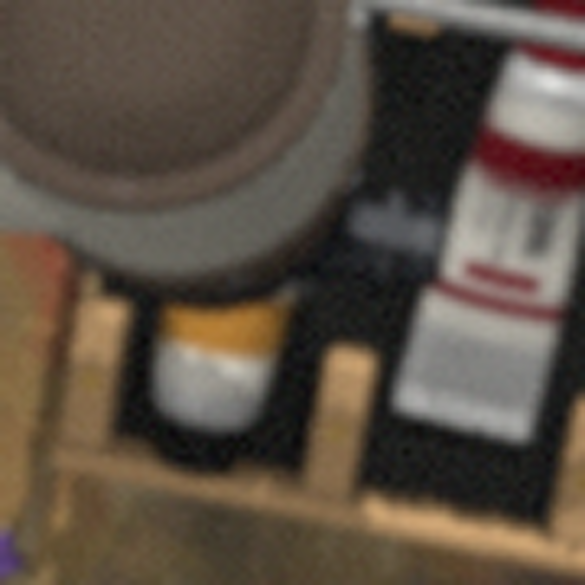

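Run:
```python
from h import *
d=np.load("pics/top5.npz")["d"];q=w2d(cloud("top",d))
for v in range(255,268): print(v,q[v,245].round(),q[v,247].round(),q[v,249].round())
```

```text
255 [-76.  84.  48.] [-74.  80.  49.] [-75.  76.  47.]
256 [-77.  83.  51.] [-76.  79.  49.] [-77.  76.  46.]
257 [-77.  83.  54.] [-79.  79.  48.] [-79.  75.  47.]
258 [-82.  83.  50.] [-82.  79.  48.] [-81.  75.  47.]
259 [-85.  83.  48.] [-84.  78.  48.] [-85.  75.  43.]
260 [-86.  82.  50.] [-86.  78.  48.] [-86.  74.  46.]
261 [-88.  82.  51.] [-89.  78.  46.] [-89.  74.  44.]
262 [-92.  82.  47.] [-89.  77.  50.] [-92.  74.  43.]
263 [-94.  81.  46.] [-94.  77.  45.] [-93.  73.  45.]
264 [-113.   84.   13.] [-111.   79.   15.] [-111.   75.   13.]
265 [-115.   84.   13.] [-113.   79.   15.] [-113.   75.   13.]
266 [-117.   83.   14.] [-115.   79.   16.] [-115.   74.   14.]
267 [-142.   87.  -32.] [-138.   82.  -27.] [-118.   74.   13.]
```

Request:
{"name": "drive_tool", "arguments": {"steps": [[-0.0012,0,0.0035,0,0.03],[-0.0012,0,0.0035,0,0.03],[-0.001,0,0.0025,0,0.03],[-0.0005,0,0.0012,0,0.03],[0,0,0,0,0.03]]}}

```text
clock: 14.1
position: [500.8, -204.1, 88.7]
ee_rot: [0.109, 0.994, 0.0, -0.004]
contact_force: [-11.2, 4.2, 12.3]
gripper_width: 38.9
```

Run:
```python
from h import *
s,R=pose();go(s["position"],-.2187+np.pi);print(s["wrist_torque"])
for a,p in place_pts(-16,3,84,84,13,8)[-1:]:
    print(int(a),p.round(1), (R.T@(p-s["position"])).round(1))
im,d=arm.get_image("top");np.savez("pics/top6.npz",im=im,d=d)
q=w2d(cloud("top",d))
for v in range(240,270,2): print(v,q[v,245].round(),q[v,248].round())
```

```text
t 14.10 pos [ 500.8 -204.1   88.7] yaw 2.924 j [-0.09  0.4  -0.38 -0.   -0.8  -1.7 ] w 38.9 F [-11.2   4.2  12.3]
   target [ 500.8 -204.1   88.7] tool delta mm [0. 0. 0.] turn deg 0.0
[ 1.18104294  2.87529812 -0.10800004]
0 [ 501.4 -204.6   84.6] [-0.8 -0.4  4.1]
240 [-48.  91.  36.] [-47.  84.  34.]
242 [-53.  90.  34.] [-51.  84.  36.]
244 [-57.  89.  35.] [-55.  83.  36.]
246 [-61.  88.  36.] [-61.  82.  34.]
248 [-65.  88.  36.] [-63.  81.  39.]
250 [-69.  87.  37.] [-68.  81.  37.]
252 [-76.  86.  33.] [-73.  80.  36.]
254 [-80.  86.  33.] [-79.  80.  32.]
256 [-85.  85.  34.] [-85.  79.  30.]
258 [-89.  84.  34.] [-89.  78.  30.]
260 [-94.  84.  33.] [-94.  78.  29.]
262 [-108.   85.   12.] [-109.   79.    8.]
264 [-112.   84.   13.] [-110.   77.   15.]
266 [-117.   83.   14.] [-116.   77.   13.]
268 [-145.   86.  -33.] [-142.   79.  -31.]
```

Request:
{"name": "drive_tool", "arguments": {"steps": [[0,0,0,0,0.042],[0,0,0,0,0.05],[0,0,0,0,0.06],[0,0,0,0,0.062],[0,0,-0.005,0,0.062],[0,0,-0.01,0,0.062],[0,0,-0.02,0,0.062],[0,0,-0.03,0,0.062],[0.01,0,-0.04,0,0.062],[0.03,0,-0.03,0,0.062],[0.04,0,0,0,0.062],[0.05,0,0,0,0.062],[0.05,0,0,0,0.062],[0.02,0,0,0,0.062],[0,0,0,0,0.062]]}}

```text
clock: 15.65
position: [306.6, -161.5, 224.5]
ee_rot: [0.108, 0.994, 0.0, 0.002]
contact_force: [0.1, -0.1, 0.4]
gripper_width: 62.0
```

```bash
python3 tubes.py 7
python3 - <<'E'
from h import *
s,R=pose();go(s["position"],-.2187+np.pi)
E
```

```text
top L 1336 x -95.1..55.6 y at0 -0.6 skew -0.017
    [(-90, 2, 28, 33), (-75, 0, 29, 38), (-60, 0, 33, 38), (-45, 0, 36, 36), (-30, 0, 39, 32), (-15, 0, 41, 28), (0, 0, 42, 25), (15, -1, 44, 22), (30, -1, 45, 19), (45, -1, 43, 14), (60, -2, 35, 11)]
top M 1053 x -66.7..75.8 y at0 -2.7 skew -0.053
    [(-60, 0, 40, 11), (-45, 0, 42, 16), (-30, -1, 41, 19), (-15, -2, 41, 22), (0, -2, 39, 25), (15, -3, 37, 29), (30, -4, 34, 34), (45, -5, 31, 36), (60, -6, 28, 33), (75, -7, 23, 29)]
top R 832 x -66.1..51.4 y at0 -5.5 skew -0.064
    [(-60, -2, 21, 28), (-45, -2, 23, 30), (-30, -3, 27, 31), (-15, -5, 30, 27), (0, -5, 32, 23), (15, -7, 34, 20), (30, -7, 35, 17), (45, -8, 32, 12)]
scene L 1156 x -95.1..79.5 y at0 0.6 skew 0.013
    [(-90, -7, 50, 32), (-75, -7, 51, 36), (-60, 4, 32, 37), (-45, 4, 35, 35), (-30, 5, 36, 31), (-15, 3, 40, 28), (0, 3, 41, 23), (15, 3, 43, 21), (30, 2, 43, 18), (45, 2, 44, 13), (60, -8, 50, 9)]
scene M 198 x -99.4..93.9 y at0 -6.7 skew 0.075
    [(-60, -15, 36, 11), (-45, -8, 21, 13), (-30, -12, 17, 16), (15, 5, 5, 28), (30, -8, 10, 32), (60, -3, 20, 31), (75, -3, 20, 31)]
scene R 115 x -102.5..2.5 y at0 10.9 skew 0.394
    [(-60, -19, 28, 21), (-30, 11, 5, 23), (-15, 5, 16, 25), (0, 5, 18, 21)]
t 15.75 pos [ 309.7 -161.9  224.7] yaw 2.925 j [-0.01 -0.11 -0.6   0.   -1.07 -1.78] w 62.2 F [ 0.7 -0.7 -0.4]
   target [ 309.7 -161.9  224.7] tool delta mm [0. 0. 0.] turn deg 0.1
```

View pics/top7.png

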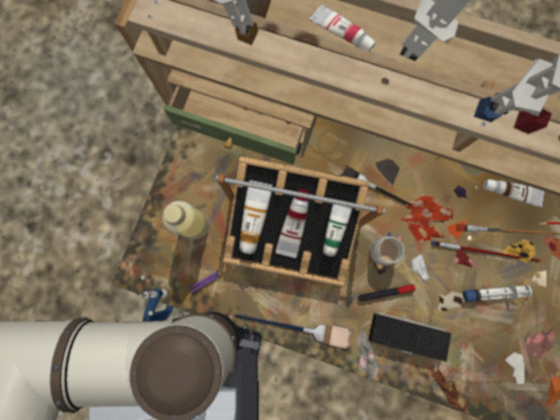

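View pics/scene7.png

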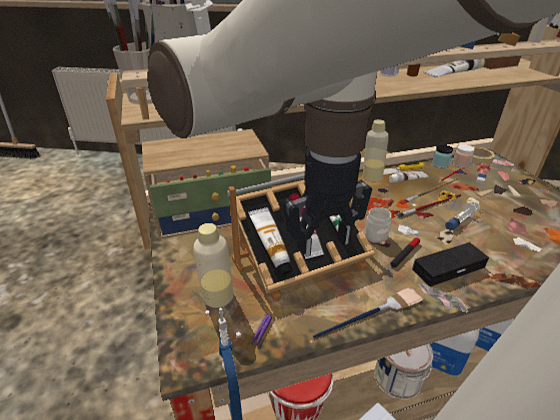

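Run:
```python
from h import *
g=d2w([-20,0.3,0])[0]
go(g+[0,0,60],-.2187-.06+np.pi); go(g+[0,0,6.5],-.2187-.06+np.pi)
```

```text
t 15.75 pos [ 309.7 -161.9  224.7] yaw 2.925 j [-0.01 -0.11 -0.6   0.   -1.07 -1.78] w 62.2 F [ 0.7 -0.7 -0.4]
   target [ 488.2 -287.4  140.5] tool delta mm [-200.9  -84.2   84.8] turn deg 3.6
t 15.75 pos [ 309.7 -161.9  224.7] yaw 2.925 j [-0.01 -0.11 -0.6   0.   -1.07 -1.78] w 62.2 F [ 0.7 -0.7 -0.4]
   target [ 488.2 -287.4   87. ] tool delta mm [-200.8  -84.3  138.3] turn deg 3.6
```

Request:
{"name": "drive_tool", "arguments": {"steps": [[-0.02,-0.0084,0,0.4,0.062],[-0.02,-0.0084,0,0.4,0.062],[-0.02,-0.0084,0,0.4,0.062],[-0.02,-0.0084,0,0.4,0.062],[-0.02,-0.0084,0.004,0.4,0.062],[-0.02,-0.0084,0.006,0.4,0.062],[-0.02,-0.0084,0.01,0.4,0.062],[-0.02,-0.0084,0.015,0.4,0.062],[-0.02,-0.0084,0.02,0.4,0.062],[-0.02,-0.0084,0.02,0,0.062],[0,0,0.01,0,0.062],[0,0,0,0,0.062]]}}

```text
clock: 16.95
position: [481.7, -292.5, 135.7]
ee_rot: [0.14, 0.99, 0.0, -0.003]
contact_force: [-0.8, 0.5, -0.5]
gripper_width: 61.6
```

Run:
```python
from h import *
g=d2w([-20,0.3,0])[0]
go(g+[0,0,6.5],-.2187-.06+np.pi)
```

```text
t 16.95 pos [ 481.7 -292.5  135.7] yaw 2.861 j [-0.26  0.37 -0.27 -0.   -0.93 -1.59] w 61.6 F [-0.8  0.5 -0.5]
   target [ 488.2 -287.4   87. ] tool delta mm [-5.   6.6 48.6] turn deg -0.1
```

Request:
{"name": "drive_tool", "arguments": {"steps": [[-0.005,0.0066,0.002,0,0.062],[0,0,0.01,0,0.062],[0,0,0.012,0,0.062],[0,0,0.01,0,0.062],[0,0,0.006,0,0.062],[0,0,0.004,0,0.062],[0,0,0,0,0.062],[0,0,0,0,0.062]]}}

```text
clock: 17.75
position: [489.0, -287.6, 94.6]
ee_rot: [0.14, 0.99, -0.0, 0.0]
contact_force: [-0.2, -0.5, 0.3]
gripper_width: 62.0
```

Run:
```python
from h import *
g=d2w([-20,0.3,0])[0]
go(g+[0,0,6.5],-.2187-.06+np.pi)
```

```text
t 17.75 pos [ 489.  -287.6   94.6] yaw 2.861 j [-0.25  0.42 -0.31  0.   -0.83 -1.6 ] w 62.0 F [-0.2 -0.5  0.3]
   target [ 488.2 -287.4   87. ] tool delta mm [ 0.9 -0.1  7.5] turn deg -0.1
```

Request:
{"name": "drive_tool", "arguments": {"steps": [[0.0009,0,0.004,0,0.062],[0,0,0.0035,0,0.062],[0,0,0,0,0.062],[0,0,0,0,0.05],[0,0,0,0,0.044],[0,0,0,0,0.03],[0,0,0,0,0.03],[0,0,0,0,0.03],[0,0,0,0,0.03]]}}

```text
clock: 18.65
position: [487.7, -287.7, 87.7]
ee_rot: [0.14, 0.99, -0.0, 0.0]
contact_force: [-2.5, -2.2, 5.6]
gripper_width: 38.9
```

Request:
{"name": "drive_tool", "arguments": {"steps": [[0.0027,0,-0.0054,0,0.03],[0.0027,0,-0.0053,0,0.03],[0.0055,0,0.0028,-1.2,0.03],[0.0055,0,0.0028,-1.2,0.03],[0.0055,0,0.0028,-1.1,0.03],[-0.0018,0,0.0035,0,0.03],[-0.0018,0,0.0036,0,0.03],[-0.0018,0,0.0034,0,0.03],[0,0,0,0,0.03],[0,0,0,0,0.03]]}}

```text
clock: 19.65
position: [471.7, -282.6, 79.4]
ee_rot: [0.109, 0.994, -0.0, -0.001]
contact_force: [-3.5, 1.9, 6.9]
gripper_width: 39.1
```

Run:
```python
from h import *
g=d2w([-38,0,0])[0]
go(g+[0,0,6.5],-.2187+np.pi);s,R=pose(); print(w2d(s["position"]))
```

```text
t 19.65 pos [ 471.7 -282.6   79.4] yaw 2.923 j [-0.24  0.42 -0.37  0.   -0.78 -1.55] w 39.1 F [-3.5  1.9  6.9]
   target [ 472.4 -284.2   78.9] tool delta mm [-1.1 -1.4  0.5] turn deg -0.0
[-35.78773205   1.42766756   6.73662739]
```

Request:
{"name": "drive_tool", "arguments": {"steps": [[0,0,0,0,0.05],[0,0,0,0,0.062],[0,0,0,0,0.062],[-0.006,0,-0.003,0,0.062],[-0.006,0,-0.003,0,0.062],[-0.0055,0,-0.003,0,0.062],[0,0,0,0,0.062],[0,0,0,0,0.062]]}}

```text
clock: 20.45
position: [489.3, -286.4, 87.6]
ee_rot: [0.109, 0.994, 0.0, -0.0]
contact_force: [0.5, 0.2, 0.1]
gripper_width: 61.7
```

Run:
```python
from h import *
g=d2w([-19,1.4,0])[0]
go(g+[0,0,6.5],-.2187+np.pi); s,R=pose(); print(w2d(s["position"]))
```

```text
t 20.45 pos [ 489.3 -286.4   87.6] yaw 2.922 j [-0.24  0.43 -0.32 -0.   -0.82 -1.55] w 61.7 F [0.5 0.2 0.1]
   target [ 489.3 -286.6   87.5] tool delta mm [-0.  -0.1  0.1] turn deg -0.0
[-16.01622697   1.51217482   5.91692115]
```

Request:
{"name": "drive_tool", "arguments": {"steps": [[0,0,0,0,0.05],[0,0,0,0,0.044],[0,0,0,0,0.03],[0,0,0,0,0.03],[0,0,0,0,0.03],[0.0027,0,-0.0054,0,0.03],[0.0054,0,-0.0106,0,0.03],[0.0081,0,-0.0106,0,0.03],[0.02,0,-0.01,0,0.03],[0.03,0,-0.005,0,0.03],[0.03,0,-0.01,0,0.03],[0.02,0,-0.03,0,0.03],[0,0,-0.04,0,0.03],[0,0,-0.04,0,0.03],[0,0,-0.03,0,0.03],[0,0,0,0,0.03]]}}

```text
clock: 22.05
position: [377.2, -262.2, 285.0]
ee_rot: [0.109, 0.994, -0.002, 0.006]
contact_force: [-0.0, -0.3, -2.0]
gripper_width: 36.9
```

Request:
{"name": "drive_tool", "arguments": {"steps": [[0,0,0,-8.57,0.03],[0,0,0,-8.57,0.03],[0,0,0,-8.57,0.03],[0,0,0,-8.57,0.03],[0,0,0,-8.57,0.03],[0,0,0,-8.57,0.03],[0,0,0,-8.57,0.03],[0,0,0,-8.57,0.03],[0,0,0,-8.57,0.03],[0,0,0,-8.57,0.03],[0,0,0,-8.57,0.03],[0,0,0,-8.57,0.03],[0,0,0,-8.57,0.03],[0,0,0,-8.57,0.03],[0,0,0,-8.57,0.03],[0,0,0,-8.57,0.03],[0,0,0,-8.57,0.03],[0,0,0,-8.57,0.03],[0,0,0,-8.57,0.03],[0,0,0,-8.57,0.03]]}}

```text
clock: 24.05
position: [374.6, -260.8, 278.6]
ee_rot: [0.984, -0.181, -0.001, -0.0]
contact_force: [-0.9, -0.3, -0.7]
gripper_width: 36.8
```

Request:
{"name": "drive_tool", "arguments": {"steps": [[0,0,0,-8.57,0.03],[0,0,0,0,0.03],[0,0,0,0,0.03]]}}

```text
clock: 24.35
position: [375.1, -261.0, 278.9]
ee_rot: [0.994, -0.111, -0.0, -0.0]
contact_force: [-0.3, 0.0, -2.2]
gripper_width: 36.9
```

Run:
```python
from h import *
s,R=pose();go(s["position"],-.2187)
for a,p in place_pts(-15,5.5,76.5,0,12,8):
    print(int(a),p.round(1), (R.T@(p-s["position"])).round(1), w2d(p).round(1))
for n in("top",):
    im,d=arm.get_image(n);cv2.imwrite(f"pics/{n}8.png",im)
```

```text
t 24.35 pos [ 375.1 -261.   278.9] yaw -0.223 j [-0.25  0.06 -0.3  -0.   -1.21  1.6 ] w 36.9 F [-0.3  0.  -2.2]
   target [ 375.1 -261.   278.9] tool delta mm [0. 0. 0.] turn deg -0.2
62 [ 500.2 -290.4  166.4] [128.6   1.1 112.5] [30.  -0.  70.9]
54 [ 493.1 -288.8  157.5] [121.3   1.1 121.4] [19.4 -0.  66.3]
45 [ 486.6 -287.4  146.3] [114.6   1.1 132.6] [ 8.4  0.  59.3]
36 [ 481.8 -286.3  134.2] [109.8   1.2 144.6] [-1.4  0.  50.8]
27 [ 479.  -285.7  121.6] [106.9   1.2 157.3] [-9.7 -0.  40.8]
18 [ 478.1 -285.5  108.6] [106.    1.2 170.3] [-16.4   0.   29.6]
9 [ 479.3 -285.8   95.6] [107.2   1.2 183.2] [-21.2  -0.   17.5]
0 [ 482.4 -286.5   83. ] [110.4   1.2 195.8] [-24.1  -0.    4.9]
```

View pics/top8.png

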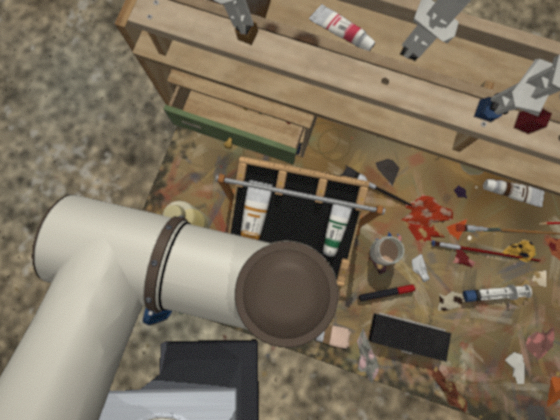

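Request:
{"name": "drive_tool", "arguments": {"steps": [[0,0.0011,0.01,-0.2,0.03],[0,0,0.02,0,0.03],[0,0,0.024,0,0.03],[0,0,0.022,0,0.03],[0,0,0.02,0,0.03],[0.008,0,0.01,0,0.03],[0.016,0,0,0,0.03],[0.022,0,0,0,0.03],[0.022,0,0,0,0.03],[0.022,0,0,0,0.03],[0.018,0,0,0,0.03],[0.009,0,0,0,0.03],[0.004,0,0,0,0.03],[0,0,0,0,0.03]]}}

```text
clock: 25.8
position: [493.7, -288.2, 173.0]
ee_rot: [0.994, -0.108, -0.0, -0.0]
contact_force: [0.0, -0.2, -1.8]
gripper_width: 37.2
```

Run:
```python
from h import *
s,R=pose();go(s["position"],-.2187)
for a,p in place_pts(-15,5.5,76.5,0,12,8):
    print(int(a),p.round(1), (R.T@(p-s["position"])).round(1))
im,d=arm.get_image("top")
cv2.imwrite("pics/t9c.png",cv2.resize(im[180:290,215:385],None,fx=4.5,fy=4.5,interpolation=cv2.INTER_CUBIC))
```

```text
t 25.80 pos [ 493.7 -288.2  173. ] yaw -0.216 j [-0.25  0.34 -0.21 -0.   -1.02  1.6 ] w 37.2 F [ 0.  -0.2 -1.8]
   target [ 493.7 -288.2  173. ] tool delta mm [0. 0. 0.] turn deg 0.1
62 [ 500.2 -290.4  166.4] [6.9 0.7 6.6]
54 [ 493.1 -288.8  157.5] [-0.5  0.7 15.5]
45 [ 486.6 -287.4  146.3] [-7.1  0.7 26.7]
36 [ 481.8 -286.3  134.2] [-12.    0.7  38.8]
27 [ 479.  -285.7  121.6] [-14.9   0.7  51.4]
18 [ 478.1 -285.5  108.6] [-15.7   0.7  64.4]
9 [ 479.3 -285.8   95.6] [-14.6   0.7  77.4]
0 [ 482.4 -286.5   83. ] [-11.4   0.7  90. ]
```

View pics/t9c.png

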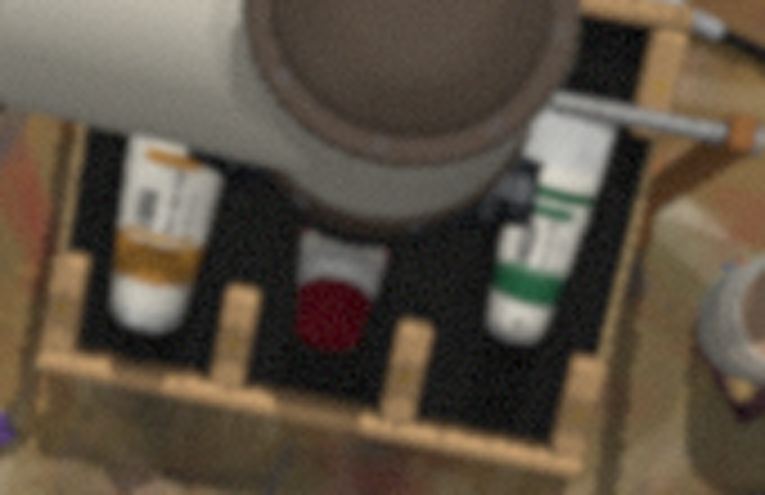

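Request:
{"name": "drive_tool", "arguments": {"steps": [[-0.0002,0.0007,0.008,0.1,0.03],[-0.0003,0,0.0075,0,0.03],[-0.0034,0,0.0056,0,0.03],[-0.0034,0,0.0056,0,0.03],[-0.0025,0,0.006,0,0.03],[-0.0024,0,0.006,0,0.03],[0,0,0,0,0.03]]}}

```text
clock: 26.55
position: [479.0, -286.1, 134.4]
ee_rot: [0.994, -0.109, -0.002, -0.0]
contact_force: [-6.3, 0.2, 4.9]
gripper_width: 37.2
```

Run:
```python
from h import *
s,R=pose();go(s["position"],-.2187);print(s["wrist_torque"])
for a,p in place_pts(-15,5.5,76.5,0,12,8)[3:]:
    print(int(a),p.round(1), (R.T@(p-s["position"])).round(1))
```

```text
t 26.55 pos [ 479.  -286.1  134.4] yaw -0.218 j [-0.25  0.36 -0.29  0.   -0.92  1.6 ] w 37.2 F [-6.3  0.2  4.9]
   target [ 479.  -286.1  134.4] tool delta mm [0. 0. 0.] turn deg 0.0
[ 0.2096615   1.32203078 -0.07252067]
36 [ 481.8 -286.3  134.2] [ 2.8 -0.4  0.2]
27 [ 479.  -285.7  121.6] [-0.  -0.4 12.9]
18 [ 478.1 -285.5  108.6] [-0.9 -0.4 25.9]
9 [ 479.3 -285.8   95.6] [ 0.4 -0.4 38.8]
0 [ 482.4 -286.5   83. ] [ 3.6 -0.4 51.4]
```

Request:
{"name": "drive_tool", "arguments": {"steps": [[0,0,0.0064,0,0.03],[0,0,0.0064,0,0.03],[-0.0004,0,0.0065,0,0.03],[-0.0004,0,0.0065,0,0.03],[0.0006,0,0.0065,0,0.03],[0.0006,0,0.006,0,0.03],[0,0,0,0,0.03]]}}

```text
clock: 27.25
position: [476.6, -285.3, 94.0]
ee_rot: [0.994, -0.11, -0.006, -0.001]
contact_force: [-6.7, 2.1, 0.7]
gripper_width: 37.2
```

Run:
```python
from h import *
s,R=pose();go(s["position"],-.2187);print(s["wrist_torque"])
for a,p in place_pts(-15,5.5,76.5,0,12,8)[-2:]:
    print(int(a),p.round(1), (R.T@(p-s["position"])).round(1))
im,d=arm.get_image("top");np.savez("pics/top10.npz",im=im,d=d)
cv2.imwrite("pics/t10c.png",cv2.resize(im[180:290,215:385],None,fx=4.5,fy=4.5,interpolation=cv2.INTER_CUBIC))
q=w2d(cloud("top",d))
for v in range(246,274,2): print(v,q[v,285].round(),q[v,288].round())
```

```text
t 27.25 pos [ 476.6 -285.3   94. ] yaw -0.220 j [-0.25  0.41 -0.33 -0.   -0.84  1.6 ] w 37.2 F [-6.7  2.1  0.7]
   target [ 476.6 -285.3   94. ] tool delta mm [0. 0. 0.] turn deg -0.1
[ 0.3615449  1.7193388 -0.0282343]
9 [ 479.3 -285.8   95.6] [ 2.6 -0.1 -1.7]
0 [ 482.4 -286.5   83. ] [ 6.  -0.1 10.9]
246 [ 11.   7. 168.] [ 28.   2. 208.]
248 [-46.   5.  40.] [  2.   1. 153.]
250 [-49.   5.  42.] [-47.  -2.  44.]
252 [-53.   4.  43.] [-52.  -2.  43.]
254 [-57.   3.  45.] [-56.  -3.  44.]
256 [-60.   2.  47.] [-60.  -4.  46.]
258 [-65.   1.  47.] [-65.  -5.  44.]
260 [-68.   0.  49.] [-66.  -6.  51.]
262 [-74.  -0.  45.] [-74.  -7.  44.]
264 [-79.  -1.  46.] [-77.  -7.  45.]
266 [-84.  -2.  44.] [-83.  -8.  43.]
268 [-87.  -3.  47.] [-87.  -9.  43.]
270 [-93.  -4.  44.] [-92. -10.  42.]
272 [-112.   -5.   13.] [-110.  -12.   15.]
```

View pics/t10c.png

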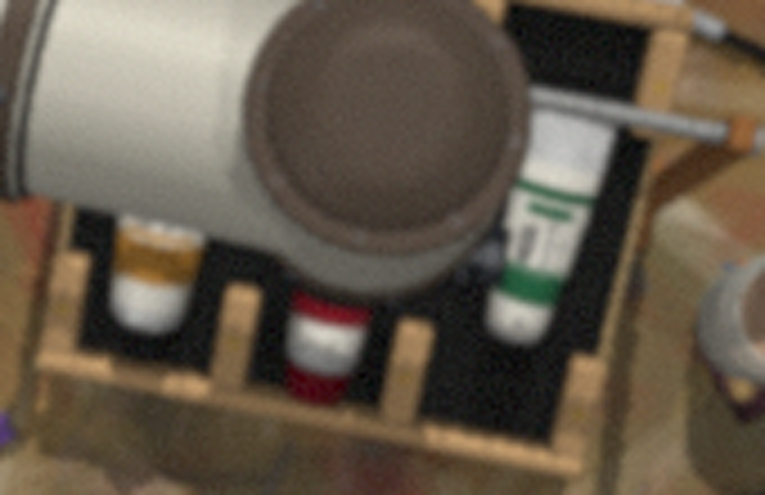

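Request:
{"name": "drive_tool", "arguments": {"steps": [[0.0015,0,0.0025,0,0.03],[0.0015,0,0.0025,0,0.03],[0.001,0,0.002,0,0.03],[0,0,0,0,0.03]]}}

```text
clock: 27.7
position: [481.5, -286.3, 88.4]
ee_rot: [0.994, -0.109, -0.005, -0.001]
contact_force: [-7.2, 2.0, 3.0]
gripper_width: 36.8
```

Run:
```python
from h import *
s,R=pose();go(s["position"],-.2187);print(s["wrist_torque"])
for a,p in place_pts(-15,5.5,76.5,0,12,8)[-1:]:
    print(int(a),p.round(1), (R.T@(p-s["position"])).round(1))
im,d=arm.get_image("top")
q=w2d(cloud("top",d))
for v in range(248,274,2): print(v,q[v,285].round(),q[v,288].round())
```

```text
t 27.70 pos [ 481.5 -286.3   88.4] yaw -0.219 j [-0.25  0.42 -0.33 -0.   -0.83  1.6 ] w 36.8 F [-7.2  2.   3. ]
   target [ 481.5 -286.3   88.4] tool delta mm [0. 0. 0.] turn deg -0.0
[ 0.48537909  1.89613925 -0.04826834]
0 [ 482.4 -286.5   83. ] [ 0.9 -0.   5.3]
248 [-49.   5.  32.] [-48.  -1.  31.]
250 [-53.   4.  34.] [-52.  -2.  32.]
252 [-58.   4.  32.] [-55.  -2.  35.]
254 [-62.   3.  34.] [-59.  -3.  37.]
256 [-66.   2.  33.] [-65.  -4.  34.]
258 [-70.   1.  36.] [-69.  -5.  35.]
260 [-76.   0.  32.] [-75.  -6.  30.]
262 [-80.  -1.  32.] [-81.  -7.  28.]
264 [-86.  -1.  29.] [-86.  -8.  27.]
266 [-91.  -2.  28.] [-90.  -9.  28.]
268 [-109.   -4.   -0.] [-107.  -10.    1.]
270 [-107.   -4.   13.] [-108.  -11.   10.]
272 [-111.   -5.   14.] [-111.  -12.   13.]
```

Request:
{"name": "drive_tool", "arguments": {"steps": [[0.0002,0,0.001,0,0.03],[0,0,0,0,0.038],[0,0,0,0,0.045],[0,0,0,0,0.055],[0,0,0,0,0.062],[0,0,0,0,0.062],[0,0,-0.005,0,0.062],[0,0,-0.01,0,0.062],[0,0,-0.02,0,0.062],[0,0,-0.03,0,0.062],[-0.01,0,-0.04,0,0.062],[-0.03,0,-0.04,0,0.062],[-0.04,0.02,-0.03,0,0.062],[-0.04,0.03,-0.03,0,0.062],[-0.03,0.03,-0.02,0,0.062],[0,0.02,0,0,0.062],[0,0,0,0,0.062]]}}

```text
clock: 29.45
position: [326.7, -350.3, 308.8]
ee_rot: [0.994, -0.11, 0.002, 0.001]
contact_force: [-0.1, 0.4, 0.1]
gripper_width: 62.0
```

```bash
python3 tubes.py 11
python3 - <<'E'
from h import *
s,R=pose();go(s["position"],-.2187)
im=cv2.imread("pics/top11.png");cv2.imwrite("pics/t11c.png",cv2.resize(im[140:300,150:420],None,fx=2.9,fy=2.9,interpolation=cv2.INTER_CUBIC))
E
```

```text
top L 738 x -19.8..56.9 y at0 -0.8 skew 0.001
    [(-15, -1, 40, 26), (0, -1, 42, 25), (15, -1, 44, 22), (30, -1, 45, 18), (45, 0, 43, 14), (60, -1, 30, 9)]
top M 778 x -35.5..47.2 y at0 -1.1 skew -0.016
    [(-30, -1, 37, 29), (-15, -1, 38, 24), (0, -1, 40, 21), (15, -1, 42, 19), (30, -1, 41, 15), (45, -2, 37, 11)]
top R 826 x -65.5..52.5 y at0 -5.3 skew -0.056
    [(-60, -2, 22, 26), (-45, -2, 23, 31), (-30, -4, 27, 31), (-15, -5, 30, 27), (0, -5, 32, 23), (15, -7, 34, 20), (30, -7, 35, 16), (45, -7, 31, 13)]
scene L empty
scene M empty
scene R empty
t 29.55 pos [ 327.3 -348.7  307.2] yaw -0.219 j [-0.48  0.08 -0.2  -0.   -1.29  1.83] w 62.1 F [0.8 0.1 0.3]
   target [ 327.3 -348.7  307.2] tool delta mm [0. 0. 0.] turn deg -0.0
```

View pics/t11c.png

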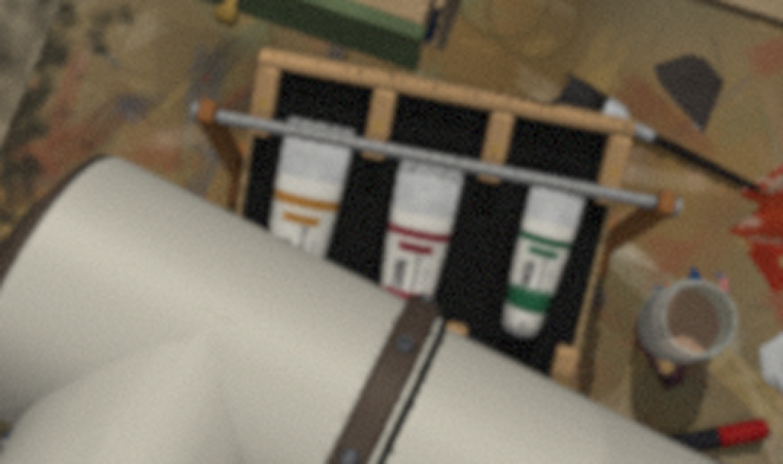

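View pics/scene11.png

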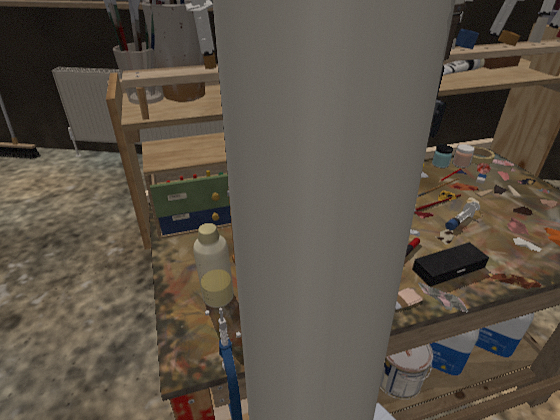

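Request:
{"name": "drive_tool", "arguments": {"steps": [[0,-0.04,0,0,0.062],[0,-0.04,0,0,0.062],[0,-0.04,0,0,0.062],[-0.004,-0.04,0,0,0.062],[-0.004,-0.04,0,0,0.062],[-0.004,-0.04,0,0,0.062],[-0.004,-0.04,0,0,0.062],[-0.004,-0.04,0,0,0.062],[-0.004,-0.04,0,0,0.062],[-0.004,-0.04,0,0,0.062],[0,0,0,0,0.062]]}}

```text
clock: 30.65
position: [386.9, 52.0, 306.5]
ee_rot: [0.994, -0.105, -0.0, -0.0]
contact_force: [-0.1, -1.1, -0.5]
gripper_width: 62.1
```

```bash
python3 tubes.py 12
python3 - <<'E'
from h import *
s,R=pose();go(s["position"],-.2187)
a=cv2.imread("pics/top0.png");b=cv2.imread("pics/top12.png")
im=np.hstack([cv2.resize(x[140:300,150:420],None,fx=1.45,fy=1.45,interpolation=cv2.INTER_CUBIC) for x in(a,b)])
cv2.imwrite("pics/cmp12.png",im)
for n in("top","scene"):
    A=np.load(f"pics/{n}0.npz")["d"];B=np.load(f"pics/{n}12.npz")["d"]
    for nm,P in(("bottle",(504,-78,180)),("jar",(470,-503,74))):
        u,v=proj(n,P)[0].round().astype(int);W=10
        print(n,nm,(u,v),np.median(np.abs(A-B)[v-W:v+W,u-W:u+W]))
E
```

```text
top L 1352 x -94.9..55.3 y at0 -0.4 skew -0.013
    [(-90, 2, 28, 34), (-75, 0, 29, 38), (-60, 0, 33, 38), (-45, 0, 36, 36), (-30, 0, 38, 32), (-15, 0, 41, 28), (0, -1, 42, 25), (15, -1, 44, 21), (30, -1, 44, 18), (45, -1, 42, 14), (60, -1, 37, 10)]
top M 1161 x -92.2..47.8 y at0 -1.1 skew -0.009
    [(-90, 0, 25, 31), (-75, -1, 28, 35), (-60, -1, 31, 36), (-45, -1, 34, 34), (-30, -1, 37, 29), (-15, -1, 39, 24), (0, -1, 40, 21), (15, -1, 42, 19), (30, -1, 41, 15), (45, -2, 38, 11)]
top R 842 x -65.8..53.1 y at0 -5.5 skew -0.063
    [(-60, -2, 22, 26), (-45, -3, 23, 31), (-30, -4, 27, 31), (-15, -5, 30, 27), (0, -5, 32, 23), (15, -7, 34, 20), (30, -8, 34, 17), (45, -8, 32, 12)]
scene L 1155 x -95.1..79.3 y at0 0.9 skew -0.000
    [(-90, -2, 39, 32), (-75, -7, 52, 36), (-60, 4, 34, 36), (-45, 4, 35, 34), (-30, 4, 36, 31), (-15, 3, 40, 28), (0, 4, 40, 24), (15, 3, 42, 21), (30, 2, 45, 17), (45, 2, 42, 13), (60, -7, 50, 12)]
scene M 913 x -92.3..92.8 y at0 1.1 skew 0.085
    [(-90, -9, 47, 30), (-75, -8, 49, 33), (-60, -7, 51, 35), (-45, 3, 34, 32), (-30, 3, 34, 28), (-15, 3, 37, 23), (0, 2, 39, 21), (15, 2, 40, 18), (30, 1, 41, 15), (45, 2, 26, 10)]
scene R 596 x -93.2..91.1 y at0 -3.3 skew -0.007
    [(-60, -10, 43, 25), (-45, 1, 23, 29), (-30, 1, 24, 29), (-15, -1, 28, 26), (0, -2, 30, 22), (15, -4, 33, 18), (30, -5, 34, 15), (45, -6, 32, 12)]
t 30.75 pos [386.3  49.1 306.5] yaw -0.214 j [ 0.55 -0.09 -0.37 -0.   -1.29  0.81] w 61.9 F [-0.8 -0.4  0.2]
   target [386.3  49.1 306.5] tool delta mm [0. 0. 0.] turn deg 0.3
top bottle (np.int64(183), np.int64(218)) 1.6045532
top jar (np.int64(391), np.int64(237)) 1.7428894
scene bottle (np.int64(219), np.int64(232)) 1.8193359
scene jar (np.int64(373), np.int64(209)) 1.9538574
```

View pics/cmp12.png

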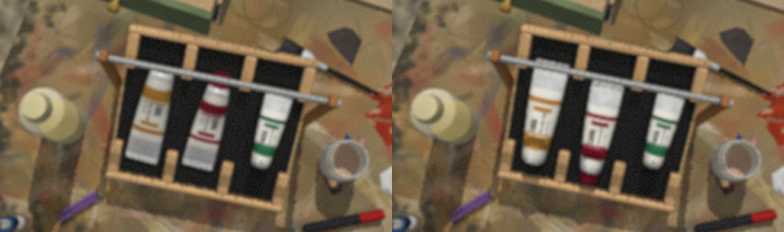

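View pics/scene12.png

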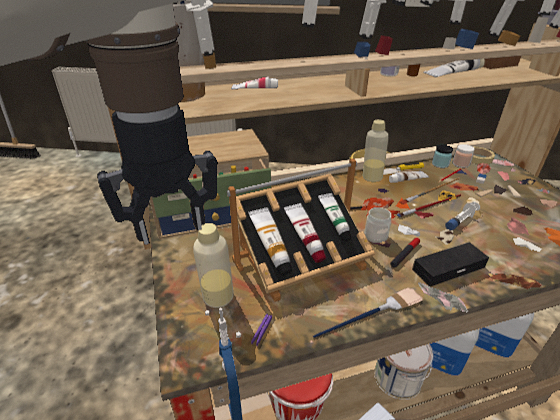

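```bash
python3 -c "
from bench import arm
print(arm.job_done())"
```

```text
the job is handed in; nothing more can be done
None
```

I turned both the ochre and the crimson tubes end for end. Each lies flat in its own lane with the cap pointing downhill, like the green one, and I handed the job in at about 30.8 s.

**How:** I first slid each tube about 18 mm downhill, so the gripper would clear the steel rod, and took a fresh grip near its middle. I then lifted it out downhill and turned it half a turn. To lay it back, I rested the tail on the liner and lowered the tube slowly until it lay flat. The wrist force readings stayed below about 20 N.

**Last checks:**
- **Tubes:** the height profile along each tube matched the one measured before the move, to within about 2 mm, but reversed. Both sit about on the lane centre, with skew of about 0.01 rad in the top view.
- **Clearance at the front lip:** both caps end roughly 9 to 12 mm short of it.
- **Bystanders:** the green tube measured the same as at the start. The bottle and jar depths changed by less than 2 mm, which is within the noise.

**What disagreed:** the two cameras differ by about 3 mm across the lanes, and the scene view's skew fits are unreliable because the lane dividers get counted in. They gave 0.085 rad for the crimson tube, so I relied on the top view there. The arm blocked the view of the gripper close to the rod. I therefore judged that clearance from calculation and from the force readings, which showed no sign of touching it.

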